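# Load a moisture analyser without overloading its weighing cell

## Robot

A 7-joint arm with a two-finger parallel gripper is mounted at the origin on the work surface. World frame = base frame: x ahead of the robot, y to its left, z up, the work surface at z = 0. Lengths are in m, angles in rad, forces in N, time in s.
With the tool pointing down it reaches from about 0.4 to 0.85 m from the base axis. Payload 4.5 kg.
Tool frame: the origin (TCP) lies at the centre of the arm's flange, where the gripper is bolted on; the fingertips stand 166 mm ahead of it and the grasp point (between the pads) lies 147 mm ahead of it (r.grip_depth is the distance from the TCP to the grasp point, in m); z points along the fingers, y is the line along which they close (so a half turn about z gives the same grasp; the last joint's range is limited). The gripper opens to 88 mm and grips with 3 to 60 N. Pads are 18 mm wide; open, the fingers measure 123 mm over their backs; the gripper's body (75 mm by 187 mm) begins 45 mm behind the grasp point.
Start: joints at [-1.215, 0.689, -0.195, 1.565, 0.157, 0.902, -0.215], TCP at [0.198, 0.593, 0.405] pointing down, gripper open.
Joint ranges: [-3.01, 3.01], [-0.46, 2.08], [-1.47, 1.51], [0.13, 2.56], [-1, 4.14], [0.04, 2.09], [-2.66, 2.66]. Speed limits (rad/s): [2.57, 2.57, 3.14, 3.14, 3.14, 3.14, 3.14].

## Interface

Orientations are given as a unit quaternion [x, y, z, w].
In Python, from plant import status, cams, r, finder gives the robot as it stands.
- The arm moves only by the tool play_rows, never from a script. Its argument "rows" is a list of rows, each a list of 7 numbers: the opening in per cent of the stroke, from 0 (shut) to 100 (fully open), then the shift along the tool's x, y, z in m, then the turn, a rotation vector about the tool's x, y, z in degrees. A call has 1 to 8 rows; each row shifts and turns the commanded pose from where the row before left it, along the tool's axes as they then stand; what a row does not reach is not made up. A row lasts 1/8 s, in which the tool goes at most 62.5 mm and 10.7 degrees, less where a joint would pass 70% of its speed; a pose out of reach is approached as far as the arm can. A call with a gripper value outside its range is refused whole. The fingers move at their own pace and stop on an object; "grip_force" is the grip in N (left out, the last holds). Time passes only in rows, so rows that do not move let the fingers close. It gives the time, the measured TCP pose, the force, the opening and the grip force at its end, in the units of the state.
- status.get_state(): the state, without advancing time (a new reading comes with each control period).
- cams.snapshot(name): name is "scene" or "top" or "wrist"; returns the picture (400x640x3 uint8, red, green, blue); there is no depth.
- cams.camera_params(name): a dict with "vfov" (degrees; the focal length in pixels is half the picture's height over the tangent of half this angle, whatever the lens; pixels are square), "cx", "cy" (the principal point, pixels), "R" (3x3) and "t" (3): a world point X has camera coordinates R X + t; the wrist camera has in their place "tool_from_camera" (4x4, takes a point from camera to tool coordinates, whose origin is the TCP and whose axes are the flange's). Camera axes: x right, y down, z forward; pixel columns grow to the right and rows downward; lengths in m; the calibration is good to about 2 mm. A picture is of the moment at which its call begins: read the wrist's pose just before it. camera_params takes no time and is no camera call.
- r.finish_job(): hands the job in; it is judged then, once.
Trained networks look in the newest picture that a camera, given by its name, has taken for a name from the list of things; names that differ only in an ending like _2 or _b are one class to them, and where a whole thing is asked for, a point or a joint stands for the part that bears it (a point fixed in the world has none). Each returns a list of dicts, best first, with "score" (0 to 1); they miss things now and then, are a little off and sometimes report something else, mostly with a low value. They report only what shows in the picture. A call takes as long as a camera call. They do not tell look-alikes from the thing itself.
- finder.spot_in(camera, label): "at" ([x, y, z] in m, in the coordinates of the camera as it stood for that picture, good to about 4 mm: the middle of the surface that is visible of it).
- finder.regions_of(camera, label): "mask" (400x640 bool, what is visible of it).
The state is a dict: "clock": time; "q": joint angles; "qd": joint speeds; "joint_torque": joint torques, N m; "tool_pos": TCP position; "eef_rot": TCP orientation; "contact_force": force on the tool from outside, world axes, zero at the start; "moment": the same for the moment, N m; "opening": opening from 0.0 (shut) to 1.0 (fully open); "finger_force": force on a finger pad.
Only numpy, scipy, OpenCV 4.12 (cv2) and the standard library are available. Lean on these libraries where they do the work, as an engineer would, in place of code of your own. Each camera call takes 0.05 s, during which the arm holds its last target. There are 200 camera calls.

## Task

Put the pan with the biscuit on the pan support of the moisture analyser, centred and level with its handle pointing straight out to the front, setting it down gently: more than 9 N on the pan overloads the weighing cell, and dropping it even 5 mm is too rough. Let go of the pan, then lower the hood fully shut without letting it slam. Keep the biscuit in its pan, and leave the empty pan, the jar and the cup where they stand.

Things in the scene. Friction and masses are not known exactly. Their poses are not given: they have to be found in the camera images.
- analyser: White moisture analyser, fixed to the bench, 240 mm wide, 340 mm deep. Origin on the bench directly below the axis of its pan support; its x points to its rear, away from its front panel, z up. A steel deck, top 50 mm above the bench, reaches from x = -105 to the hinge block at x = +120. The half-open hood overhangs the support and the place of the pan's handle.
- support_axis (a point): Point on the deck (50 mm up) on the axis of the pan support, a level dark steel disc, 76 mm across, on the weighing cell. The height of the disc's top is adjustable and NOT given: 62 to 92 mm above the bench, to be found by touch or seen. The disc is sprung: it sinks 1 mm for every 2 N, for 8 mm, then stops hard.
- hood (a joint): Angle of the hood in rad: 0 shut, 0.75 as far as it opens (start 0.62 to 0.75). White, clear window on top; 232 mm wide outside, 216 inside; shut, its walls span 95 to 170 mm above the bench. Stiff hinge: it stays where it is left, takes 1 to 3 N at the front lip to push down, 7 N or more to lift; no latch. Faster than 1.5 rad/s is a slam.
- hood_hinge (a point): Middle of the hood's level hinge line, which runs along the analyser's y, 115 mm behind the support axis and 100 mm above the bench. The hood's front is 231 mm from this line. Under the open hood an upright gripper does not fit: come from the front with the gripper leaning back about 27 to 45 degrees from vertical, fingers pointing down and to the rear.
- hood_lip (a point): Middle of the upper face of the grey lip on the hood's front, a place to press on; 120 mm wide (analyser's y), 8 mm thick, standing 28 mm out. When shut it lies 245 mm in front of the hinge line and 59 mm above it; it swings with the hood.
- pan_a: The pan to load, with the biscuit in it: round aluminium pan, 98 mm across, flat bottom 3 mm thick, rim 12 mm high, with a black bar handle. About 110 g. Origin at the centre of its underside; z up, its own x points from handle to pan: the handle stands out along -x. It starts on a blue stand.
- pan_a_centre (a point): Centre of the pan with the biscuit, 6 mm above its underside.
- pan_a_handle (a point): Grasp point on that pan's handle, on the middle line of the bar, 80 mm from the pan's axis towards -x of the pan and 20 mm above the underside. The bar runs along the pan's x from 46 to 96 mm from the axis; 14 mm wide (pan's y), 14 mm high.
- biscuit_centre (a point): Centre of a hard round oat biscuit, 50 mm across and 10 mm thick, about 20 g, lying loose in the pan.
- pan_b_centre (a point): Centre of the empty pan (same make), 6 mm above its underside; stands on the other stand. Leave it alone.
- stand_a: Fixed blue round stand on which the pan with the biscuit starts: 84 mm across, 30 mm high; origin on the bench under its centre. The two stands lie to the left and right of the analyser, swapped at random.
- jar_centre (a point): Centre of a closed glass jar with a green lid, 66 mm across, 100 mm high. Leave it alone.
- cup_centre (a point): Centre of a white cup, 70 mm across, 70 mm high. Leave it alone.
There are look-alikes about, which are no part of the job. There is more than one size of the part that bears biscuit_centre; the job needs the largest. What is shaped like the pan_a but purple or turquoise is not meant.

How it is judged:
By the outcome, as a careful person would: the job done as asked, in the order asked, and still so for the second after the job is handed in, with the robot touching nothing.
It also fails if it takes over 58 s, if anything falls off the work surface, if the arm or the gripper's body presses on something with over 40 N, if the wrist force passes 120 N, or if a joint passes its speed limit or range.

## Working session

There is one attempt and no reset: what is moved stays moved. The work goes in short steps, Python scripts to look and compute and a tool call to move; the robot and the scene stay as the last step left them, time stands still between calls to the robot, and variables do not carry over. Pictures are saved under pics/ and viewed, at most 10 in all, crops included, and the job is handed in when it is done.

Besides the shell and the picture viewer there is one more tool, called as a command line: name --pt "numbers of a row" for each row, then --argument value for the rest. play_rows: Moves the arm, as the interface text tells. Its arguments: {"type":"object","properties":{"rows":{"type":"array","items":{"type":"array","items":{"type":"number"}}},"grip_force":{"type":"number"}},"required":["rows"]}

```bash
ls; mkdir -p pics; python3 - <<'E'
from plant import status,cams,r,finder
import cv2,numpy as np
for n in ["scene","top"]:
    cv2.imwrite(f"pics/{n}0.png",cams.snapshot(n)[:,:,::-1])
    P=cams.camera_params(n); R=np.array(P["R"]);t=np.array(P["t"])
    print(n,P["vfov"],P["cx"],P["cy"],R.round(4).tolist(),t.round(4).tolist())
    for l in ["analyser","hood","hood_lip","pan_a","pan_a_handle","biscuit_centre","stand_a","support_axis","jar_centre","cup_centre"]:
        print(l,[(round(d["score"],2),(R.T@(np.array(d["at"])-t)).round(3).tolist()) for d in finder.spot_in(n,l)[:4]])
s=status.get_state();print(s["clock"],s["tool_pos"],s["eef_rot"],s["opening"],s["contact_force"])
print(cams.camera_params("wrist"))
E
```

```text
pics
scene 52.53976979980655 317.77088577006583 207.16860019508437 [[-0.4382, 0.8988, -0.0131], [0.5379, 0.2505, -0.805], [-0.7202, -0.3598, -0.5932]] [0.2815, -0.2181, 1.5806]
analyser [(0.66, [0.78, 0.07, 0.188])]
hood [(0.59, [0.769, 0.058, 0.224])]
hood_lip [(0.79, [0.771, 0.057, 0.223])]
pan_a [(0.94, [0.568, 0.273, 0.031]), (0.64, [0.793, 0.269, 0.003]), (0.59, [0.354, 0.293, 0.003])]
pan_a_handle [(0.8, [0.792, 0.268, 0.005]), (0.79, [0.35, 0.292, 0.007]), (0.73, [0.565, 0.271, 0.032])]
biscuit_centre [(0.6, [0.571, 0.28, 0.041]), (0.6, [0.585, -0.257, 0.032]), (0.48, [0.624, 0.378, 0.009]), (0.27, [0.772, 0.056, 0.22])]
stand_a [(0.52, [0.596, 0.283, 0.009])]
support_axis [(0.71, [0.78, 0.073, 0.191])]
jar_centre [(0.56, [0.56, 0.43, 0.073])]
cup_centre [(0.79, [0.574, -0.41, 0.051])]
top 56.51008385329804 324.2827507984345 200.88344124753368 [[0.0164, -0.9996, 0.0245], [-0.9985, -0.0176, -0.0515], [0.0519, -0.0236, -0.9984]] [-0.0223, 0.5861, 1.0608]
analyser [(0.88, [0.659, 0.049, 0.188])]
hood [(0.63, [0.723, 0.038, 0.258])]
hood_lip [(0.78, [0.72, 0.038, 0.26])]
pan_a [(0
[... 376 characters left out ...]
[0.659, 0.042, 0.188])]
cup_centre [(0.63, [0.564, -0.43, 0.039]), (0.33, [0.561, 0.275, 0.034])]
1.1 [0.19764615 0.59291963 0.40473329] [ 1.60213758e-01  9.87082343e-01  1.03393153e-05 -1.22770739e-05] 1.0006720241012725 [ 0.55058846 -0.56371016  0.89896072]
{'vfov': 64.92947988803218, 'cx': 317.5389745223939, 'cy': 197.58778987993702, 'tool_from_camera': array([[ 9.34875020e-04, -9.47520106e-01, -3.19694816e-01,
         8.22872952e-02],
       [ 9.99999508e-01,  7.79982419e-04,  6.12538981e-04,
         7.06034288e-04],
       [-3.31036664e-04, -3.19695231e-01,  9.47520369e-01,
         2.02616575e-02],
       [ 0.00000000e+00,  0.00000000e+00,  0.00000000e+00,
         1.00000000e+00]])}
```

View pics/scene0.png

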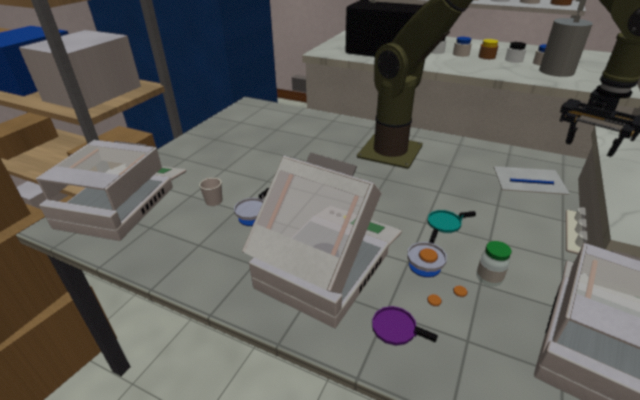

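View pics/top0.png

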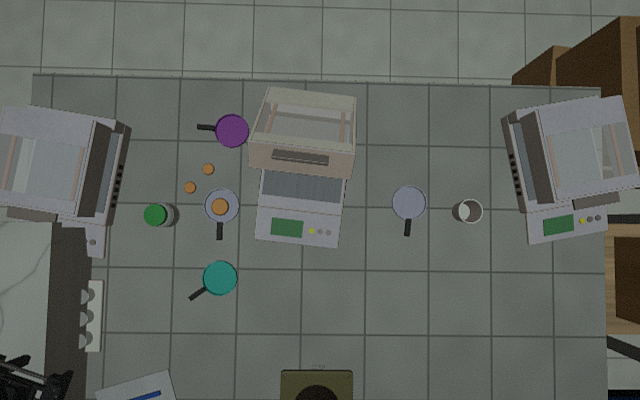

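The scene shows pan A with the biscuit at about (221,206) in the top view, its handle pointing at the robot. The analyser is beside it, around (300,180), facing the robot. The purple and turquoise pans and the small biscuits are decoys.

```bash
cat > h.py <<'E'
from plant import status,cams,r,finder
import cv2,numpy as np
from scipy.spatial.transform import Rotation as Ro
def tool(): 
    s=status.get_state(); return np.array(s["tool_pos"]),Ro.from_quat(s["eef_rot"])
def ori(yaw,lean):  # tool z leaning towards heading yaw; tool x back towards robot
    return Ro.from_euler("z",yaw,degrees=True)*Ro.from_euler("y",-lean,degrees=True)*Ro.from_matrix([[-1,0,0],[0,1,0],[0,0,-1]])
def rows(p0,R0,p1,R1,n,op):  # uniform split, printed
    rv=(R0.inv()*R1).as_rotvec(degrees=True)/n
    for i in range(n):
        Ri=R0*Ro.from_rotvec(rv*i,degrees=True)
        print([op]+(Ri.inv().apply((p1-p0)/n)).round(4).tolist()+rv.round(2).tolist())
def to_grasp(g,R,back=0.): return np.array(g)-R.as_matrix()[:,2]*(r.grip_depth+back)
def cam(n):
    P=cams.camera_params(n); K=200/np.tan(np.radians(P["vfov"]/2))
    if n=="wrist":
        p,R=tool(); T=np.eye(4);T[:3,:3]=R.as_matrix();T[:3,3]=p
        M=np.linalg.inv(T@np.array(P["tool_from_camera"])); return K,P["cx"],P["cy"],M[:3,:3],M[:3,3]
    return K,P["cx"],P["cy"],np.array(P["R"]),np.array(P["t"])
def proj(C,X):
    K,cx,cy,R,t=C; c=np.atleast_2d(X)@R.T+t; return np.c_[cx+K*c[:,0]/c[:,2],cy+K*c[:,1]/c[:,2]]
def back(C,uv,z):
    K,cx,cy,R,t=C; uv=np.atleast_2d(uv); d=np.c_[(uv[:,0]-cx)/K,(uv[:,1]-cy)/K,np.ones(len(uv))]@R; o=-R.T@t
    return o+d*((z-o[2])/d[:,2])[:,None]
E
python3 - <<'E'
from h import *
im=cv2.imread("pics/top0.png")[75:255,235:370]
cv2.imwrite("pics/topc.png",cv2.resize(im,None,fx=3.3,fy=3.3,interpolation=cv2.INTER_CUBIC))
p,R=tool(); Rt=ori(0,35); g=to_grasp([.485,.278,.05],Rt,.10); print(g,Rt.as_quat())
rows(p,R,g,Rt,8,100)
E
```

```text
[0.34315455 0.278      0.2525763 ] [0.         0.95371695 0.         0.3007058 ]
[100, -0.0297, -0.0316, 0.019, -0.7, -4.34, -2.23]
[100, -0.0269, -0.0329, 0.0208, -0.7, -4.34, -2.23]
[100, -0.024, -0.0342, 0.0223, -0.7, -4.34, -2.23]
[100, -0.0209, -0.0354, 0.0236, -0.7, -4.34, -2.23]
[100, -0.0177, -0.0364, 0.0246, -0.7, -4.34, -2.23]
[100, -0.0144, -0.0373, 0.0253, -0.7, -4.34, -2.23]
[100, -0.011, -0.0381, 0.0258, -0.7, -4.34, -2.23]
[100, -0.0075, -0.0388, 0.0261, -0.7, -4.34, -2.23]
```

View pics/topc.png

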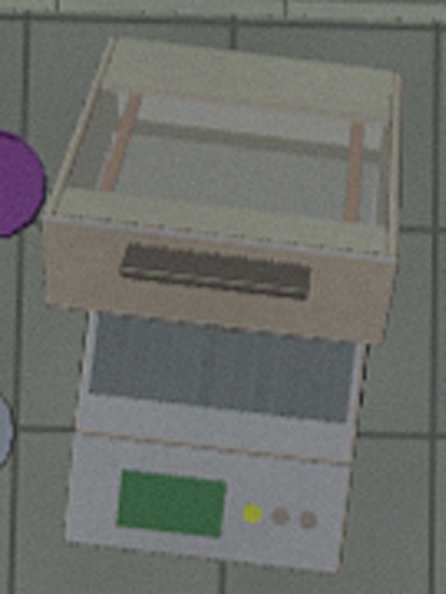

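The crop shows the deck's front edge running from about (88,393) to (348,422). The hood lip's midpoint is at about (215,272), and the analyser is turned by a few degrees.

play_rows --pt "100 -0.03 -0.0316 0.019 -0.7 -4.34 -2.23" --pt "100 -0.027 -0.033 0.021 -0.7 -4.34 -2.23" --pt "100 -0.024 -0.034 0.022 -0.7 -4.34 -2.23" --pt "100 -0.021 -0.0355 0.0235 -0.7 -4.34 -2.23" --pt "100 -0.018 -0.0365 0.0245 -0.7 -4.34 -2.23" --pt "100 -0.0145 -0.0375 0.0255 -0.7 -4.34 -2.23" --pt "100 -0.011 -0.038 0.026 -0.7 -4.34 -2.23" --pt "100 -0.0075 -0.039 0.026 -0.7 -4.34 -2.23" --grip_force 45

```text
clock: 2.1
tool_pos: [0.3092, 0.3429, 0.289]
eef_rot: [0.046, 0.969, -0.036, 0.238]
contact_force: [0.9, -0.6, -0.7]
opening: 1.001
finger_force: 0.0
```

```bash
python3 - <<'E'
from h import *
C=cam("top")
uv=np.array([[88,393],[348,422],[80,432],[352,463],[66,543],[338,570]])/3.3+[235,75]
B=back(C,uv,.05);print(B.round(4))
for i in (0,2,4): d=B[i]-B[i+1];print(np.linalg.norm(d),np.degrees(np.arctan2(-d[0],d[1])))
p,R=tool();print(p,R.as_quat())
C=cam("wrist");cv2.imwrite("pics/w1.png",cams.snapshot("wrist")[:,:,::-1])
K,cx,cy,Rc,t=C
for l in ["pan_a","pan_a_handle","pan_a_centre","biscuit_centre","stand_a"]:
    print(l,[(round(d["score"],2),(Rc.T@(np.array(d["at"])-t)).round(4).tolist()) for d in finder.spot_in("wrist",l)[:3]])
for l in ["pan_a","pan_a_handle","biscuit_centre"]:
    for d in finder.regions_of("wrist",l)[:2]:
        m=d["mask"].astype(np.uint8);v,u=np.nonzero(m);print(l,d["score"],len(u),u.min(),u.max(),v.min(),v.max(),u.mean(),v.mean())
E
```

```text
[[ 0.6005  0.1635  0.05  ]
 [ 0.5798 -0.057   0.05  ]
 [ 0.5674  0.1694  0.05  ]
 [ 0.5451 -0.0608  0.05  ]
 [ 0.4739  0.1787  0.05  ]
 [ 0.4547 -0.0503  0.05  ]]
0.22138470798186669 -5.362777734312976
0.23127860804891906 -5.535179985082756
0.22978823505727064 -4.799642337023559
[0.30918388 0.34290202 0.28903211] [ 0.04558377  0.96943733 -0.03648667  0.23828996]
pan_a [(0.97, [0.5466, 0.2771, 0.0354]), (0.96, [0.3482, 0.2894, 0.005]), (0.81, [0.7505, 0.2657, 0.0041])]
pan_a_handle [(0.96, [0.7492, 0.2659, 0.0025]), (0.86, [0.5526, 0.2806, 0.0375]), (0.83, [0.3505, 0.2885, 0.0038])]
pan_a_centre [(0.95, [0.7506, 0.2667, 0.0027]), (0.89, [0.5535, 0.278, 0.0332]), (0.89, [0.3512, 0.2874, 0.0027])]
biscuit_centre [(0.89, [0.6115, 0.3806, 0.0116]), (0.78, [0.6663, 0.3266, 0.0101]), (0.69, [0.5621, 0.2821, 0.0409])]
stand_a [(0.75, [0.543, 0.2928, 0.0066])]
pan_a 0.97 497 282 333 303 315 307.0784708249497 309.82494969818913
pan_a 0.89 3184 254 338 221 292 293.4685929648241 261.12782663316585
pan_a_handle 0.95 14897 200 375 0 148 275.60434986910116 77.22474323689333
pan_a_handle 0.78 576 281 336 303 315 308.09027777777777 309.9548611111111
biscuit_centre 0.75 857 278 319 252 280 299.3558926487748 266.6371061843641
biscuit_centre 0.63 366 366 391 257 273 378.29234972677597 264.6967213114754
```

View pics/w1.png

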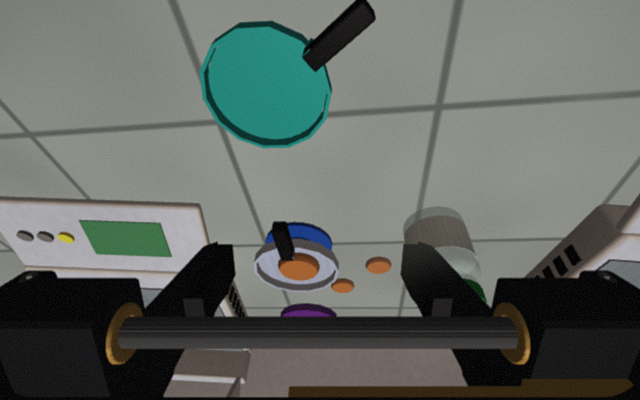

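The wrist view shows the pan with the biscuit at about (297,265), with its handle at (284,240) pointing at the robot. The arm lags the commanded moves, so I'll move on to the pre-grasp with smaller steps.

```bash
python3 - <<'E'
from h import *
p,R=tool(); print(p,status.get_state()["q"]);Rt=ori(0,35); g=to_grasp([.483,.277,.05],Rt,.07); print(g)
rows(p,R,g,Rt,6,100)
E
```

```text
[0.30883154 0.3434926  0.28932534] [-1.23944078  0.73845508  0.23419174  2.26980698  1.57350619  0.30589658
 -1.15126891]
[0.35836184 0.277      0.22800174]
[100, -0.0033, -0.0096, 0.0138, -0.93, -1.24, -0.63]
[100, -0.0029, -0.0099, 0.0138, -0.93, -1.24, -0.63]
[100, -0.0025, -0.0101, 0.0136, -0.93, -1.24, -0.63]
[100, -0.0021, -0.0104, 0.0135, -0.93, -1.24, -0.63]
[100, -0.0017, -0.0106, 0.0134, -0.93, -1.24, -0.63]
[100, -0.0013, -0.0109, 0.0133, -0.93, -1.24, -0.63]
```

play_rows --pt "100 -0.0033 -0.0096 0.0138 -0.93 -1.24 -0.63" --pt "100 -0.003 -0.01 0.0138 -0.93 -1.24 -0.63" --pt "100 -0.0025 -0.01 0.0136 -0.93 -1.24 -0.63" --pt "100 -0.002 -0.0104 0.0135 -0.93 -1.24 -0.63" --pt "100 -0.0017 -0.0106 0.0134 -0.93 -1.24 -0.63" --pt "100 -0.0013 -0.011 0.0133 -0.93 -1.24 -0.63" --pt "100 0 0 0 0 0 0"

```text
clock: 3.42
tool_pos: [0.3587, 0.2751, 0.2273]
eef_rot: [0.001, 0.954, -0.002, 0.3]
contact_force: [-0.8, -0.3, 0.3]
opening: 1.0
finger_force: 0.0
```

```bash
python3 - <<'E'
from h import *
p,R=tool();print(p,R.as_quat(),status.get_state()["q"])
C=cam("wrist");cv2.imwrite("pics/w2.png",cams.snapshot("wrist")[:,:,::-1])
K,cx,cy,Rc,t=C
for l in ["pan_a","pan_a_handle","biscuit_centre"]:
    print(l,[(round(d["score"],2),(Rc.T@(np.array(d["at"])-t)).round(4).tolist()) for d in finder.spot_in("wrist",l)[:3]])
# predicted overlay
im=cv2.imread("pics/w2.png")
c=np.array([.563,.278,.03])
a=np.linspace(0,2*np.pi,60)
for z,rad in((.012,.049),):
    for u,v in proj(C,c+np.c_[rad*np.cos(a),rad*np.sin(a),0*a+z]): cv2.circle(im,(int(u),int(v)),1,(0,255,0),-1)
for u,v in proj(C,c+np.array([[-.046,s*.007,.027] for s in(-1,1)]+[[-.096,s*.007,.027] for s in(-1,1)])): cv2.circle(im,(int(u),int(v)),2,(0,0,255),-1)
cv2.imwrite("pics/w2o.png",im)
E
```

```text
[0.3586684  0.27513304 0.2272576 ] [ 8.93471198e-04  9.53937428e-01 -2.10018904e-03  2.99996957e-01] [-0.8807439   0.89468693 -0.06572376  2.41520241  2.32498043  0.75635033
 -1.7157114 ]
pan_a [(0.93, [0.7864, 0.2712, 0.0042]), (0.81, [0.3798, 0.2832, 0.0044]), (0.64, [0.5396, 0.2745, 0.0356])]
pan_a_handle [(0.94, [0.5435, 0.2753, 0.0396]), (0.63, [0.7867, 0.2711, 0.0045])]
biscuit_centre [(0.74, [0.5452, 0.2792, 0.0095]), (0.56, [0.5626, 0.2848, 0.0463]), (0.4, [0.6791, 0.3357, 0.0079])]
```

View pics/w2o.png

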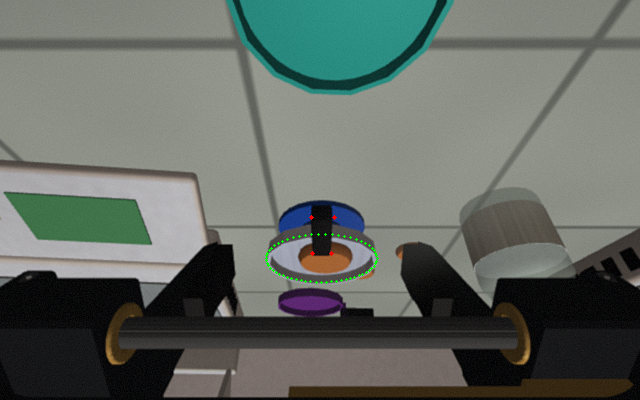

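The overlay at (563, 278) mm with yaw 0 matches the rim around (322,258) and the handle at columns 311–332. Next is a quick yaw check, then the approach.

```bash
python3 - <<'E'
from h import *
C=cam("wrist");g=cv2.imread("pics/w2.png").max(2).astype(int)
for v in range(200,258,3):
    u=np.nonzero(g[v,300:345]<45)[0]
    if len(u): 
        X=back(C,[[300+u.min(),v],[300+u.max()+1,v]],.057);print(v,300+u.min(),300+u.max(),X[:,:2].round(4).tolist(),X[:,1].mean().round(4))
p,R=tool(); Rt=ori(0,35); g=to_grasp([.483,.2775,.05],Rt,0); print(g)
rows(p,R,g,Rt,6,100)
E
```

```text
206 312 330 [[0.4559, 0.2739], [0.4559, 0.2852]] 0.2795
209 312 331 [[0.459, 0.2738], [0.459, 0.2859]] 0.2799
212 312 331 [[0.4623, 0.2738], [0.4623, 0.286]] 0.2799
215 311 331 [[0.4656, 0.2731], [0.4656, 0.2861]] 0.2796
218 311 331 [[0.4691, 0.2731], [0.4691, 0.2863]] 0.2797
221 311 331 [[0.4726, 0.273], [0.4726, 0.2864]] 0.2797
224 311 331 [[0.4762, 0.273], [0.4762, 0.2865]] 0.2798
227 311 331 [[0.48, 0.2729], [0.48, 0.2867]] 0.2798
230 311 331 [[0.4838, 0.2729], [0.4838, 0.2868]] 0.2798
233 312 331 [[0.4878, 0.2735], [0.4878, 0.287]] 0.2802
236 312 331 [[0.4919, 0.2734], [0.4919, 0.2871]] 0.2803
239 313 330 [[0.4962, 0.2741], [0.4961, 0.2866]] 0.2803
242 313 330 [[0.5005, 0.274], [0.5005, 0.2868]] 0.2804
245 312 330 [[0.505, 0.2732], [0.505, 0.2869]] 0.2801
248 313 330 [[0.5097, 0.2739], [0.5097, 0.2871]] 0.2805
251 314 329 [[0.5145, 0.2746], [0.5145, 0.2865]] 0.2806
254 314 328 [[0.5195, 0.2746], [0.5195, 0.2859]] 0.2802
[0.39851219 0.2775     0.1706611 ]
[100, -0.0, 0.0001, 0.0117, -0.0, -0.0, 0.0]
[100, -0.0, 0.0001, 0.0117, -0.0, -0.0, 0.0]
[100, -0.0, 0.0001, 0.0117, -0.0, -0.0, 0.0]
[100, -0.0, 0.0001, 0.0117, -0.0, -0.0, 0.0]
[100, -0.0, 0.0001, 0.0117, -0.0, -0.0, 0.0]
[100, -0.0, 0.0001, 0.0117, -0.0, -0.0, 0.0]
```

play_rows --pt "100 0 0.0005 0.0117 -0.1 0 -0.15" --pt "100 0 0.0005 0.0117 -0.1 0 -0.15" --pt "100 0 0.0005 0.0117 -0.1 0 -0.15" --pt "100 0 0.0005 0.0117 -0.1 0 -0.15" --pt "100 0 0.0005 0.0117 -0.1 0 -0.15" --pt "100 0 0.0003 0.0117 0 0 0" --pt "100 0 0 0 0 0 0"

```text
clock: 4.5
tool_pos: [0.399, 0.2787, 0.1695]
eef_rot: [-0.007, 0.954, 0.001, 0.3]
contact_force: [0.5, 0.4, 0.9]
opening: 1.002
finger_force: 0.0
```

```bash
python3 - <<'E'
from h import *
p,R=tool();print(p,R.as_quat(),p+R.as_matrix()[:,2]*r.grip_depth)
im=cams.snapshot("wrist")[:,:,::-1].copy(); cv2.imwrite("pics/w3.png",im)
C=cam("wrist");print(proj(C,[[.483,.28,.057],[.563,.278,.042],[.467,.28,.05]]))
g=im.max(2).astype(int)
E
```

```text
[0.39898431 0.27873415 0.16952339] [-0.00704548  0.95380905  0.0011032   0.30032889] [0.48337208 0.2796675  0.04879592]
[[317.23571316 295.71907914]
 [312.62891019 314.03268811]
 [317.82879903 266.31548947]]
```

View pics/w3.png

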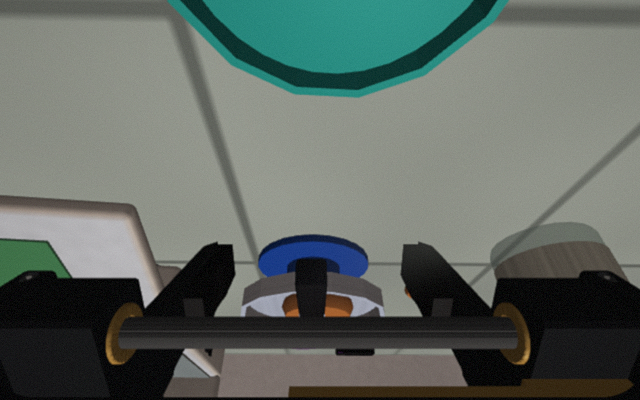

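The handle lies between the fingers, around (314,285). Closing now.

play_rows --pt "5 0 0 0 0 0 0" --pt "5 0 0 0 0 0 0" --pt "5 0 0 0 0 0 0" --pt "5 0 0 0 0 0 0" --pt "5 0 0 0 0 0 0" --pt "5 0 0 0 0 0 0" --grip_force 50

```text
clock: 5.3
tool_pos: [0.3985, 0.2789, 0.1703]
eef_rot: [-0.007, 0.954, 0.001, 0.3]
contact_force: [-0.2, 0.3, -0.4]
opening: 0.341
finger_force: 0.0
```

play_rows --pt "5 0 0 0 0 0 0" --pt "5 0 0 0 0 0 0" --pt "5 0 0 0 0 0 0" --pt "5 0 0 0 0 0 0" --pt "5 0 0 0 0 0 0"

```text
clock: 5.92
tool_pos: [0.3985, 0.2789, 0.1702]
eef_rot: [-0.007, 0.954, 0.001, 0.3]
contact_force: [0.1, -0.2, -0.2]
opening: 0.147
finger_force: 49.7
```

play_rows --pt "5 -0.0015 0 -0.002 0 0 0" --pt "5 -0.003 0 -0.004 0 0 0" --pt "5 -0.0057 0 -0.0082 0 0 0" --pt "5 -0.0085 0 -0.0123 0 0 0" --pt "5 -0.0115 0 -0.0165 0 0 0" --pt "5 -0.0115 0 -0.0165 0 0 0" --pt "5 -0.0085 0 -0.0123 0 0 0" --pt "5 -0.002 0 -0.003 0 0 0"

```text
clock: 6.92
tool_pos: [0.3984, 0.2791, 0.2632]
eef_rot: [-0.007, 0.954, 0.002, 0.301]
contact_force: [-0.1, 0.1, -1.3]
opening: 0.152
finger_force: 49.7
```

```bash
python3 - <<'E'
from h import *
s=status.get_state();p,R=tool();G=p+R.as_matrix()[:,2]*r.grip_depth;print(p,G,R.as_euler("ZYX",degrees=True),s["q"],s["contact_force"],s["opening"])
print(R.as_matrix().round(4).tolist())
# target: pan centre at analyser (-0.10,0)
yaw=-5.3;S=np.array([.6947,.0436]);e=np.array([np.cos(np.radians(yaw)),np.sin(np.radians(yaw))])
Rt=ori(yaw,35); g=to_grasp([*(S-.18*e),.14],Rt); print(g)
rows(p,R,g,Rt,14,5)
E
```

```text
[0.39843556 0.27911849 0.26315581] [0.48305341 0.2803703  0.14259237] [-179.13991564   35.06617117 -179.99280363] [-0.86294914  0.80270423  0.02701807  2.3232569   2.31422891  0.58701177
 -1.57324894] [-0.05097899  0.08200332 -1.26946828] 0.15173893649754544
[[-0.8184, -0.0149, 0.5745], [-0.0123, 0.9999, 0.0085], [-0.5745, -0.0001, -0.8185]]
[0.43134296 0.06803089 0.2606611 ]
[5, -0.0016, -0.0151, 0.0014, 0.25, 0.0, 0.36]
[5, -0.0017, -0.0151, 0.0014, 0.25, 0.0, 0.36]
[5, -0.0018, -0.0151, 0.0015, 0.25, 0.0, 0.36]
[5, -0.0019, -0.0151, 0.0016, 0.25, 0.0, 0.36]
[5, -0.002, -0.015, 0.0016, 0.25, 0.0, 0.36]
[5, -0.0021, -0.015, 0.0017, 0.25, 0.0, 0.36]
[5, -0.0022, -0.015, 0.0018, 0.25, 0.0, 0.36]
[5, -0.0023, -0.015, 0.0018, 0.25, 0.0, 0.36]
[5, -0.0024, -0.015, 0.0019, 0.25, 0.0, 0.36]
[5, -0.0025, -0.0149, 0.002, 0.25, 0.0, 0.36]
[5, -0.0026, -0.0149, 0.002, 0.25, 0.0, 0.36]
[5, -0.0027, -0.0149, 0.0021, 0.25, 0.0, 0.36]
[5, -0.0028, -0.0149, 0.0022, 0.25, 0.0, 0.36]
[5, -0.0029, -0.0148, 0.0022, 0.25, 0.0, 0.36]
```

play_rows --pt "5 -0.0006 -0.005 0.0005 0.08 0 0.12" --pt "5 -0.001 -0.01 0.001 0.17 0 0.24" --pt "5 -0.0018 -0.015 0.0015 0.25 0 0.36" --pt "5 -0.0025 -0.02 0.002 0.33 0 0.48" --pt "5 -0.0027 -0.02 0.002 0.33 0 0.48" --pt "5 -0.0028 -0.02 0.0024 0.33 0 0.48" --pt "5 -0.003 -0.02 0.0024 0.33 0 0.48" --pt "5 -0.003 -0.02 0.0025 0.33 0 0.48"

```text
clock: 7.92
tool_pos: [0.4191, 0.1468, 0.2596]
eef_rot: [0.025, 0.954, -0.009, 0.3]
contact_force: [-0.2, -0.4, -1.7]
opening: 0.15
finger_force: 49.7
```

```bash
python3 - <<'E'
from h import *
C=cam("scene");F=5
im=cv2.imread("pics/scene0.png")[170:290,250:400]
im=cv2.resize(im,None,fx=F,fy=F,interpolation=cv2.INTER_CUBIC)
yaw=-5.3;S=np.array([.6947,.0436,0]);Rz=Ro.from_euler("z",yaw,degrees=True)
a=np.linspace(0,2*np.pi,40)
def dr(P,col):
    for u,v in proj(C,Rz.apply(P)+S): cv2.circle(im,(int((u-250+.5)*F),int((v-170+.5)*F)),1,col,-1)
for z,c in((.062,(0,255,0)),(.092,(0,0,255))): dr(np.c_[.038*np.cos(a),.038*np.sin(a),0*a+z],c)
y=np.linspace(-.11,.11,30)
dr(np.c_[0*y-.105,y,0*y+.05],(255,0,0)); x=np.linspace(-.105,.12,30)
for s in(-1,1):dr(np.c_[x,0*x+s*.11,0*x+.05],(255,0,0))
dr(np.c_[0*y+.115,y,0*y+.1],(255,255,0))
cv2.imwrite("pics/s_o.png",im)
p,R=tool();Rt=ori(yaw,35)
g=to_grasp([*(S[:2]-.18*Rz.apply([1,0,0])[:2]),.14],Rt); print(p,g,status.get_state()["opening"]); rows(p,R,g,Rt,6,5)
E
```

```text
[0.41911282 0.14682247 0.25956714] [0.43134296 0.06803089 0.2606611 ] 0.14960765850653474
[5, -0.0023, -0.013, 0.0014, 0.2, -0.01, 0.32]
[5, -0.0024, -0.013, 0.0015, 0.2, -0.01, 0.32]
[5, -0.0025, -0.013, 0.0015, 0.2, -0.01, 0.32]
[5, -0.0025, -0.0129, 0.0016, 0.2, -0.01, 0.32]
[5, -0.0026, -0.0129, 0.0016, 0.2, -0.01, 0.32]
[5, -0.0027, -0.0129, 0.0017, 0.2, -0.01, 0.32]
```

View pics/s_o.png

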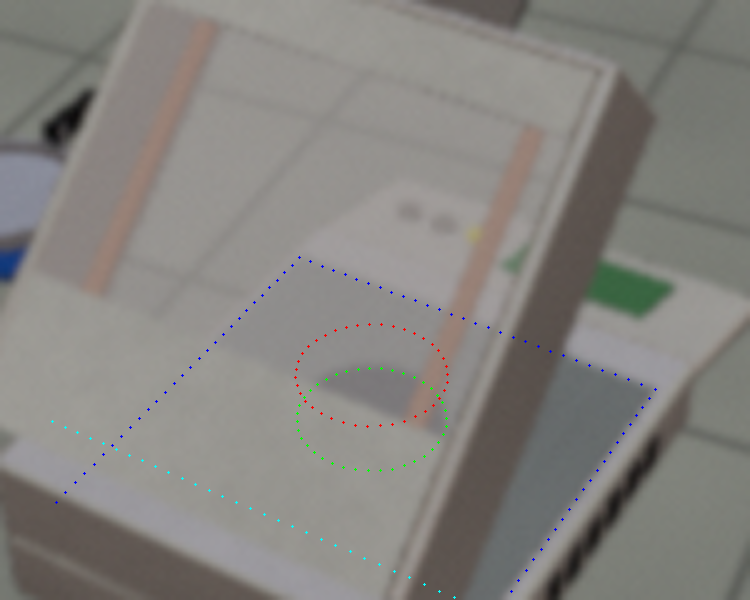

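Through the window the dark disc's rear edge shows at about (365,362) in the crop. That agrees with the predicted axis at a disc height of about 65 mm, and the deck edges match. I'll move on in.

play_rows --pt "5 -0.0024 -0.013 0.0015 0.2 0 0.32" --pt "5 -0.0024 -0.013 0.0015 0.2 0 0.32" --pt "5 -0.0025 -0.013 0.0015 0.2 0 0.32" --pt "5 -0.0025 -0.013 0.0016 0.2 0 0.32" --pt "5 -0.0026 -0.013 0.0016 0.2 0 0.32" --pt "5 -0.0026 -0.012 0.0017 0.2 0 0.32" --pt "5 0 0 0 0 0 0"

```text
clock: 8.8
tool_pos: [0.4317, 0.0696, 0.2609]
eef_rot: [0.044, 0.953, -0.014, 0.3]
contact_force: [-1.7, -0.5, -0.1]
opening: 0.147
finger_force: 49.7
```

```bash
python3 - <<'E'
from h import *
for n in("scene","top","wrist"): cv2.imwrite(f"pics/{n}3.png",cams.snapshot(n)[:,:,::-1])
yaw=-5.3;S=np.array([.6947,.0436,0]);Rz=Ro.from_euler("z",yaw,degrees=True)
p,R=tool();Rt=ori(yaw,35);G=p+R.as_matrix()[:,2]*r.grip_depth
print(p,G,Rz.inv().apply(G-S),(Rt.inv()*R).as_rotvec(degrees=True),status.get_state()["q"],status.get_state()["opening"])
# pan held overlay in top: predicted pan pose
C=cam("top");F=4;x0,y0=240,80
im=cv2.resize(cv2.imread("pics/top3.png")[y0:y0+180,x0:x0+130],None,fx=F,fy=F,interpolation=cv2.INTER_CUBIC)
Rp=R*ori(0,35).inv(); c=G+Rp.apply([.08,0,-.02]); a=np.linspace(0,2*np.pi,60)
def dr(P,col):
    for u,v in proj(C,P): cv2.circle(im,(int((u-x0+.5)*F),int((v-y0+.5)*F)),1,col,-1)
dr(c+Rp.apply(np.c_[.049*np.cos(a),.049*np.sin(a),0*a+.012]),(0,255,0))
y=np.linspace(-.11,.11,30);dr(Rz.apply(np.c_[0*y-.105,y,0*y+.05])+S,(255,0,0))
for q in(.62,.68,.75):  # hood front lower edge
    y=np.linspace(-.116,.116,30);f,h=.231*np.cos(q)+.005*np.sin(q),.231*np.sin(q)-.005*np.cos(q)
    dr(Rz.apply(np.c_[0*y+.115-f,y,0*y+.1+h])+S,(0,0,255))
    y=np.linspace(-.06,.06,20);f,h=.245*np.cos(q)-.059*np.sin(q),.245*np.sin(q)+.059*np.cos(q)
    dr(Rz.apply(np.c_[0*y+.115-f,y,0*y+.1+h])+S,(0,255,255))
w=cv2.imread("pics/wrist3.png")
cv2.imwrite("pics/t3o.png",im[:600])
g=to_grasp([*(S-.08*Rz.apply([1,0,0]))[:2],.13],Rt);rows(p,R,g,Rt,8,5)
E
```

```text
[0.43160064 0.07117936 0.26081795] [0.51569564 0.06376866 0.14011003] [-0.18010205  0.0035477   0.14011003] [-0.15129423  0.03193438 -0.09006556] [-0.33234332  0.81990102 -0.04554453  2.51210513  2.74380412  0.79711435
 -1.64703644] 0.15022425696959074
[5, -0.0095, -0.0004, 0.0082, 0.02, -0.0, 0.01]
[5, -0.0095, -0.0004, 0.0082, 0.02, -0.0, 0.01]
[5, -0.0095, -0.0004, 0.0082, 0.02, -0.0, 0.01]
[5, -0.0095, -0.0004, 0.0082, 0.02, -0.0, 0.01]
[5, -0.0095, -0.0004, 0.0082, 0.02, -0.0, 0.01]
[5, -0.0095, -0.0004, 0.0082, 0.02, -0.0, 0.01]
[5, -0.0095, -0.0004, 0.0082, 0.02, -0.0, 0.01]
[5, -0.0095, -0.0004, 0.0082, 0.02, -0.0, 0.01]
```

View pics/t3o.png

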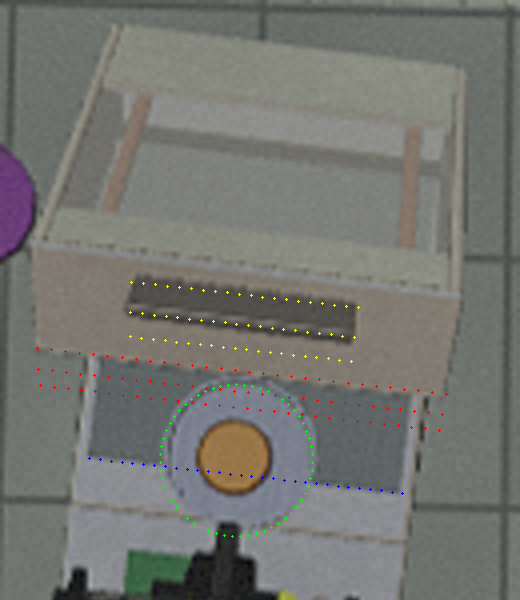

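In the top crop the held pan's circle is centred near (243,455), against a prediction of (237,460). The biscuit is in it, and the hood's front edge fits q≈0.75. I'll measure the pan more precisely.

```bash
cat >> h.py <<'E'
yaw=-5.3;S=np.array([.6947,.0436,0]);Rz=Ro.from_euler("z",yaw,degrees=True)
E
python3 - <<'E'
from h import *
from scipy.optimize import least_squares
p,R=tool();G=p+R.as_matrix()[:,2]*r.grip_depth
Rp=R*ori(0,35).inv(); c0=G+Rp.apply([.08,0,-.02]);print("pred world",c0,"ana",Rz.inv().apply(c0-S))
a=np.linspace(0,2*np.pi,120)
for n in("top","scene"):
    cams.snapshot(n);C=cam(n);zc=c0[2]+.012
    for d in finder.regions_of(n,"pan_a")[:4]:
        m=d["mask"].astype(np.uint8)
        cs=max(cv2.findContours(m,0,1)[0],key=len);
        h=cv2.convexHull(cs)[:,0].astype(float)+0
        if len(h)<6: continue
        W=back(C,h,zc)[:,:2]
        f=least_squares(lambda q:np.hypot(W[:,0]-q[0],W[:,1]-q[1])-.0485,c0[:2],loss="soft_l1",f_scale=.001)
        print(n,round(d["score"],2),m.sum(),f.x.round(4),Rz.inv().apply([*f.x,0]-S).round(4)[:2],np.abs(f.fun).max().round(4))
# handle bar line in top: dark pixels between pan and gripper
g=cv2.imread("pics/top3.png").max(2).astype(int)
for v in range(205,222,1):
    u=np.nonzero(g[v,270:320]<60)[0]
    if len(u):print(v,270+u.min(),270+u.max(),len(u))
E
```

```text
pred world [0.5953652  0.05662843 0.1200656 ] ana [-0.10011356  0.00379712  0.1200656 ]
top 0.96 839 [0.5982 0.0563] [-0.0973  0.0037] 0.0438
top 0.6 1040 [0.7602 0.2398] [0.0471 0.2014] 0.0353
top 0.31 712 [0.5506 0.4042] [-0.1768  0.3458] 0.0289
scene 0.87 1626 [0.8848 0.2863] [0.1669 0.2592] 0.0241
scene 0.56 734 [0.5277 0.3043] [-0.1904  0.2442] 0.0406
211 295 298 4
212 295 299 5
213 294 299 6
214 294 298 5
215 294 298 5
216 294 298 5
217 294 298 5
218 289 298 8
219 288 300 13
220 288 302 15
221 287 303 17
```

```bash
python3 - <<'E'
from h import *
from scipy.optimize import least_squares
cams.snapshot("top");C=cam("top")
m=finder.regions_of("top","pan_a")[0]["mask"].astype(np.uint8)
cs=max(cv2.findContours(m,0,1)[0],key=len)[:,0].astype(float)
W=back(C,cs,.132)[:,:2];k=(W[:,0]>.56)&(np.hypot(*(W-[.597,.056]).T)<.056)
f=least_squares(lambda q:np.hypot(W[k,0]-q[0],W[k,1]-q[1])-q[2],[.597,.056,.048],loss="soft_l1",f_scale=.001)
print(k.sum(),f.x,Rz.inv().apply([*f.x[:2],0]-S),np.abs(f.fun).mean())
b=finder.regions_of("top","biscuit_centre")
for d in b[:3]:
    v,u=np.nonzero(d["mask"]);print(d["score"],u.mean(),v.mean(),len(u),Rz.inv().apply(back(C,[[u.mean(),v.mean()]],.133)-S))
# image pan brightness edges by radial profile about predicted centre
g=cv2.cvtColor(cv2.imread("pics/top3.png"),cv2.COLOR_BGR2HSV)
im=cv2.GaussianBlur(cv2.imread("pics/top3.png"),(0,0),.7).astype(float)
a=np.radians(np.r_[-75:76:6,105:256:6]); rr=np.linspace(.04,.06,81);pts=[]
c=np.array([.596,.0565])
for t in a:
    P=np.c_[c[0]+rr*np.cos(t),c[1]+rr*np.sin(t),0*rr+.132];uv=proj(C,P).astype(np.float32)
    s=cv2.remap(im.astype(np.float32),uv[:,:1],uv[:,1:],1)[:,0].sum(1);d=np.abs(np.gradient(cv2.GaussianBlur(s,(1,9),2).ravel()));i=d.argmax();pts.append([*P[i,:2],d[i]])
pts=np.array(pts)
f=least_squares(lambda q:np.hypot(pts[:,0]-q[0],pts[:,1]-q[1])-.049,c,loss="soft_l1",f_scale=.001)
print(f.x,Rz.inv().apply([*f.x,0]-S),(f.fun*1e3).round(1))
E
```

```text
0 [0.597 0.056 0.048] [-0.0984277   0.00332238  0.        ] nan
0.81 297.85661764705884 193.5 272 [[-0.09759616  0.00612926  0.133     ]]
0.41 207.84848484848484 167.97979797979798 99 [[-0.05780946  0.24283918  0.133     ]]
[0.59667026 0.05185721] [-0.09837336 -0.00083315  0.        ] [-1.2  0.7  0.6 -5.   0.3  2.8  3.2  2.3  3.2  6.9 -2.4 -3.2 -2.9 -2.2
 -1.7 -2.  -1.  -1.3 -1.3  6.3 -1.5 -0.9 -1.6 -1.3 -2.3 -1.7  1.4  2.1
 -0.  -1.7 10.3 10.1  1.5  4.5  1.6 -1.5 -5.9 -5.1 -6.3 -6.6 10.4 -1.6
 -0.1 -1.6 -5.8  4.8 -1.7 -4.1 -3.2 -1.3 -1.  -3.3]<stdin>:8: RuntimeWarning: Mean of empty slice.
  ret = ret.dtype.type(ret / rcount)
```

```bash
python3 - <<'E'
from h import *
from scipy.optimize import least_squares
for n,ref in(("top",[.5954,.0566]),("scene",[.5954,.0566])):
    C=cam(n);A=cv2.imread(f"pics/{n}0.png").astype(float);B=cv2.imread(f"pics/{n}3.png").astype(float)
    D=cv2.GaussianBlur(np.abs(A-B).sum(2),(0,0),.8)
    u0,v0=proj(C,[*ref,.132])[0].astype(int)
    np.set_printoptions(linewidth=220)
    if n=="top": print(u0,v0);print(D[v0-24:v0+24:3,u0-26:u0+27:2].astype(int))
    rr=np.linspace(.036,.066,121);pts=[]
    for t in np.radians(np.arange(-110,111,5)):
        P=np.c_[ref[0]+rr*np.cos(t),ref[1]+rr*np.sin(t),0*rr+.132];uv=proj(C,P).astype(np.float32)
        s=cv2.remap(D.astype(np.float32),uv[:,:1],uv[:,1:],1).ravel()
        inn=np.median(s[:24]);thr=max(inn*.5,20);j=np.nonzero(s<thr)[0]
        if inn>35 and len(j): pts.append([*P[j[0],:2],np.degrees(t)])
    pts=np.array(pts)
    for free in(0,1):
        f=least_squares(lambda q:np.hypot(pts[:,0]-q[0],pts[:,1]-q[1])-(q[2] if free else .049),[*ref,.049],loss="soft_l1",f_scale=.001)
        print(n,len(pts),f.x.round(4),"ana",Rz.inv().apply([*f.x[:2],0]-S).round(4),(f.fun*1e3).round(1)[::2])
E
```

```text
298 194
[[ 20  22  23  25  22  18  23  23  18  24  21  18  28  27  25  17  18  25  29  25  29  23  22  25  24  27  27]
 [ 26  28  21  28  25  20  19  24  22  20  19  27  40  41  42  38  36  22  19  23  29  27  20  25  26  22  23]
 [ 21  19  17  19  18  19  20  21  32  68  51  63  66  78  82  74  67  62  77  40  17  25  25  20  23  20  23]
 [ 20  17  19  20  16  19  23  64  65  76 110 114 111 117 122 118 115 117  99  85  71  49  26  26  20  22  18]
 [ 15  20  27  21  17  31  70  60 107 112 113 105 114 125 115 114 114 114 109 118  93 103  32  22  19  20  18]
 [ 17  24  18  20  20  47  78 111 114 115 110  76  74  76  65  68  97 116 110 109 107 105  87  37  25  23  18]
 [ 22  23  17  17  41  66 105 109 121  89  86 111 114 111 113 109  89  90 108 111 112 121 106  71  18  22  24]
 [ 20  23  19  15  61  66 117 109 103  95 113 106 112 112 108 108 111  88 101 106 118 122  99  77  15  16  21]
 [ 21  21  22  19  49  79 114 107  99 105 111 108 113 110 109 109 111 109  87 107 121 118 104  79  22  18  24]
 [ 28  25  21  30  28  58  41  46  47 102 108 103 108 110 107 110 114  93 109 114 124 116 109
[... 451 characters left out ...]
3  24  32]
 [ 27  25  26  25  27  30  29  29  30  25  37 158 258 246  89  30  42  24  27  31  25  24  31  22  31  29  23]
 [ 25  28  28  29  31  27  23  29  29  32  48 211 249 230  79  31  28  32  27  31  25  26  28  27  29  27  27]]
top 42 [0.6012 0.0547 0.049 ] ana [-0.0942  0.0024  0.    ] [-2.4  0.5  0.7 -0.1  0.9  1.4  0.7  0.6  0.1 -0.1 -0.5 -4.5  0.5 -2.1  0.7  0.8  1.1 -0.8  0.7  1.8  0.8]
top 42 [0.6005 0.0548 0.0496] ana [-0.0948  0.0024  0.    ] [-3.3 -0.2  0.1 -0.6  0.6  1.1  0.6  0.6  0.1 -0.  -0.4 -4.4  0.5 -2.1  0.6  0.6  0.8 -1.3  0.2  1.1 -0. ]
scene 1 [0.5919 0.0627 0.049 ] ana [-0.1041  0.0095  0.    ] [0.]
scene 1 [0.5937 0.0596 0.0455] ana [-0.1021  0.0066  0.    ] [-0.]
```

```bash
python3 - <<'E'
from h import *
from scipy.optimize import least_squares
C=cam("top");A=np.mean([cv2.imread("pics/top0.png").astype(float)],0).astype(np.float32)
def edge(P):
    uv=proj(C,P).astype(np.float32);s=cv2.remap(A,uv[:,:1],uv[:,1:],1).reshape(len(P),3).sum(1)
    s=cv2.GaussianBlur(s.astype(np.float32).reshape(-1,1),(1,31),6).ravel();d=np.gradient(s);d[:5]=d[-5:]=0;i=np.abs(d).argmax();return P[i],d[i]
x=np.linspace(-.125,-.085,81);F=[]
for y in np.linspace(-.095,.095,20):
    q,d=edge(Rz.apply(np.c_[x,0*x+y,0*x+.05])+S);F.append([y,Rz.inv().apply(q-S)[0],d])
F=np.array(F);k=np.polyfit(F[:,0],F[:,1],1);print("front x at y=0",k[1],"slope deg",np.degrees(np.arctan(k[0])),(F[:,1]*1e3).round(1))
for s in(1,-1):
    L=[]
    for xx in np.linspace(-.1,-.06,9):
        y=s*np.linspace(.095,.12,51);q,d=edge(Rz.apply(np.c_[0*y+xx,y,0*y+.05])+S);L.append(Rz.inv().apply(q-S)[1]*1e3)
    print(s,np.round(L,1))
# front panel sides / crease symmetric check at body edges
for s in(1,-1):
    L=[]
    for xx in np.linspace(-.2,-.13,9):
        y=s*np.linspace(.10,.14,81);q,d=edge(Rz.apply(np.c_[0*y+xx,y,0*y+.045])+S);L.append(Rz.inv().apply(q-S)[1]*1e3)
    print("body",s,np.round(L,1))
# pan on stand in top0, rim z .042
ref=np.array([.563,.278]);rr=np.linspace(.04,.06,101);pts=[]
for t in np.radians(np.arange(-150,151,6)):
    P=np.c_[ref[0]+rr*np.cos(t),ref[1]+rr*np.sin(t),0*rr+.042];q,d=edge(P);pts.append(q[:2])
pts=np.array(pts);f=least_squares(lambda q:np.hypot(*(pts-q).T)-.049,ref,loss="soft_l1",f_scale=.001);print("pan stand",f.x,(f.fun*1e3).round(1))
E
```

```text
front x at y=0 -0.10499999999999998 slope deg 0.6160135916750041 [-106.  -106.  -105.5 -105.5 -106.  -106.  -105.  -105.5 -105.  -105.
 -105.  -104.5 -105.  -104.5 -105.  -104.  -104.  -104.  -104.  -104.5]
1 [111.5 111.5 111.  111.5 111.5 111.5 111.  111.  111. ]
-1 [-107.  -107.5 -107.5 -116.  -115.5 -107.5 -108.  -116.5 -116. ]
body 1 [119.  118.5 120.  120.  119.  119.5 121.  120.5 120. ]
body -1 [-114.  -113.5 -115.  -114.  -114.5 -115.  -115.  -114.  -115. ]
pan stand [0.56696187 0.27576263] [-3.3 -3.9 -3.9 -3.6 -3.7 -3.7 -3.2 -3.1 -2.2 -3.4 -2.1 -1.9 -2.1 -3.2
 -2.  -2.1 -2.7 -2.1 -1.8 -0.5  0.3  0.3  0.7  2.7  2.1 -4.7 -5.4  0.5
 -4.2 -4.2 -2.9 -3.5 -3.4 -3.6 -3.5 -3.  -3.5 -3.5 -4.  -4.2 -4.4 -4.2
 -3.5 -3.9  0.1 -0.6 -0.8 -0.5 -0.3  3.1 -2.7]
```

```bash
cat >> h.py <<'E'
yaw=-5.9;S=np.array([.6896,.0464,0]);Rz=Ro.from_euler("z",yaw,degrees=True)  # in robot frame, top-camera offset taken out
E
python3 - <<'E'
from h import *
p,R=tool();Rt=ori(yaw,35);print(p)
g=to_grasp([*(S-.08*Rz.apply([1,0,0]))[:2],.125],Rt);print(g);rows(p,R,g,Rt,10,5)
E
```

```text
[0.43154306 0.07098932 0.26084022]
[0.52598351 0.06330812 0.2456611 ]
[5, -0.0069, 0.0001, 0.0067, 0.05, -0.0, 0.06]
[5, -0.0069, 0.0001, 0.0067, 0.05, -0.0, 0.06]
[5, -0.0069, 0.0001, 0.0067, 0.05, -0.0, 0.06]
[5, -0.0069, 0.0001, 0.0067, 0.05, -0.0, 0.06]
[5, -0.0069, 0.0001, 0.0067, 0.05, -0.0, 0.06]
[5, -0.0069, 0.0001, 0.0067, 0.05, -0.0, 0.06]
[5, -0.0069, 0.0002, 0.0067, 0.05, -0.0, 0.06]
[5, -0.0069, 0.0002, 0.0067, 0.05, -0.0, 0.06]
[5, -0.0069, 0.0002, 0.0067, 0.05, -0.0, 0.06]
[5, -0.0069, 0.0002, 0.0067, 0.05, -0.0, 0.06]
```

play_rows --pt "5 -0.003 0.0001 0.003 0.02 0 0.03" --pt "5 -0.006 0.0001 0.006 0.05 0 0.06" --pt "5 -0.01 0.0002 0.0097 0.07 0 0.09" --pt "5 -0.0105 0.0002 0.0102 0.08 0 0.09" --pt "5 -0.0105 0.0002 0.0102 0.08 0 0.09" --pt "5 -0.0105 0.0002 0.0102 0.08 0 0.09" --pt "5 -0.0105 0.0002 0.0102 0.08 0 0.09" --pt "5 -0.008 0.0002 0.0075 0.04 0 0.06"

```text
clock: 10.3
tool_pos: [0.5272, 0.0627, 0.2454]
eef_rot: [0.05, 0.952, -0.016, 0.3]
contact_force: [0.4, 0.4, -1.1]
opening: 0.147
finger_force: 49.7
```

```bash
cat > st.py <<'E'
from h import *
import sys
s=status.get_state();p,R=tool();Rt=ori(yaw,35);G=p+R.as_matrix()[:,2]*r.grip_depth
print(s["clock"],p.round(4),"pan ana mm",(1e3*(Rz.inv().apply(G-S)+[.08,0,-.02])).round(1),"rot err",(Rt.inv()*R).as_rotvec(degrees=True).round(2),"F",s["contact_force"].round(2),"M",s["moment"].round(3),s["opening"])
if len(sys.argv)>1:
    z,n=float(sys.argv[1]),int(sys.argv[2]); g=to_grasp([*(S-.08*Rz.apply([1,0,0]))[:2],z+.02],Rt);rows(p,R,g,Rt,n,5)
E
python3 st.py .082 8
```

```text
10.3 [0.5272 0.0627 0.2454] pan ana mm [  1.3  -0.7 104.8] rot err [ 0.07 -0.01  0.07] F [ 0.39  0.4  -1.14] M [0.095 0.858 0.007] 0.14653030713775442
[5, 0.0018, 0.0001, 0.0022, -0.01, 0.0, -0.01]
[5, 0.0018, 0.0001, 0.0022, -0.01, 0.0, -0.01]
[5, 0.0018, 0.0001, 0.0022, -0.01, 0.0, -0.01]
[5, 0.0018, 0.0001, 0.0022, -0.01, 0.0, -0.01]
[5, 0.0018, 0.0001, 0.0022, -0.01, 0.0, -0.01]
[5, 0.0018, 0.0001, 0.0022, -0.01, 0.0, -0.01]
[5, 0.0018, 0.0001, 0.0022, -0.01, 0.0, -0.01]
[5, 0.0018, 0.0001, 0.0022, -0.01, 0.0, -0.01]
```

play_rows --pt "5 0.0011 0.0002 0.0016 0 0 0" --pt "5 0.0011 0.0002 0.0016 0 0 0" --pt "5 0.0018 0.0002 0.0009 0 0 0" --pt "5 0.0018 0 0.0009 0 0 0" --pt "5 0.0011 0 0.0016 0 0 0" --pt "5 0.0006 0 0.0008 0 0 0" --pt "5 0 0 0 0 0 0"

```text
clock: 11.18
tool_pos: [0.5244, 0.0638, 0.2351]
eef_rot: [0.05, 0.953, -0.016, 0.3]
contact_force: [-0.3, 0.3, -0.6]
opening: 0.154
finger_force: 49.7
```

```bash
python3 st.py; python3 - <<'E'
from h import *
# scene: compare pan held with prediction, and disc estimate from scene0 arc
from scipy.optimize import least_squares
im=cams.snapshot("scene")[:,:,::-1];cv2.imwrite("pics/scene4.png",im)
C=cam("scene");A=cv2.imread("pics/scene0.png").astype(float)
s=status.get_state();p,R=tool();G=p+R.as_matrix()[:,2]*r.grip_depth;P=G+.08*Rz.apply([1,0,0])
F=5;x0,y0=250,170
w=cv2.resize(np.ascontiguousarray(im)[y0:y0+120,x0:x0+150],None,fx=F,fy=F,interpolation=cv2.INTER_CUBIC)
a=np.linspace(0,2*np.pi,60)
def dr(Q,c):
    for u,v in proj(C,Q): cv2.circle(w,(int((u-x0+.5)*F),int((v-y0+.5)*F)),1,c,-1)
dr(np.c_[P[0]+.049*np.cos(a),P[1]+.049*np.sin(a),0*a+P[2]-.008],(0,255,0))
dr(np.c_[P[0]+.038*np.cos(a),P[1]+.038*np.sin(a),0*a+.065],(0,0,255))
b=cv2.resize(cv2.imread("pics/scene0.png")[220:262,300:345],None,fx=6,fy=6,interpolation=cv2.INTER_CUBIC)
w[:b.shape[0],-b.shape[1]:]=b
cv2.imwrite("pics/s4o.png",w)
E
```

```text
11.175 [0.5244 0.0638 0.2351] pan ana mm [-1.7  0.2 94.4] rot err [0.06 0.03 0.04] F [-0.28  0.31 -0.58] M [ 0.064  0.829 -0.037] 0.1537083431688048
```

View pics/s4o.png

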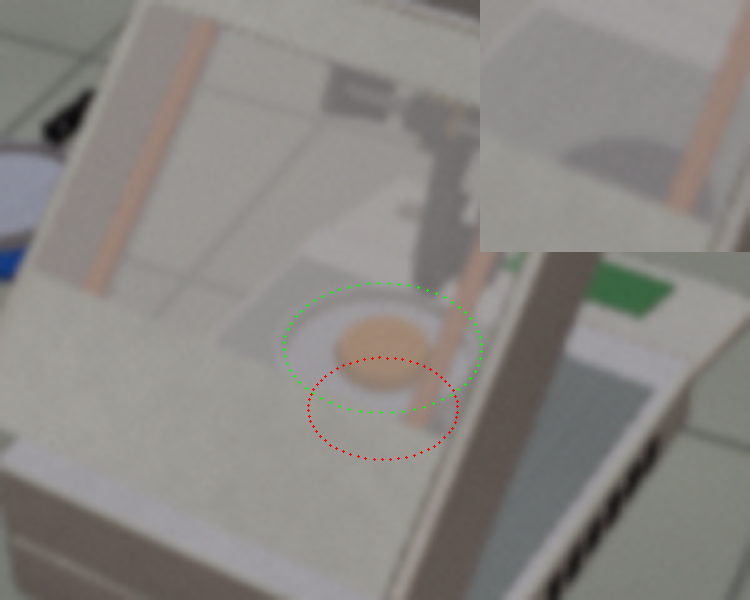

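In the scene crop the held pan is about 1 px left of and below the prediction. That is the same +5/−2 mm offset the top camera gave, so the correction stands. The biscuit is in the pan and the disc height is about 65 mm.

play_rows --pt "5 0.0014 0 0.0025 0 0 0" --pt "5 0.0014 0 0.0025 0 0 0" --pt "5 0.0015 0 0.0025 0 0 0" --pt "5 0.0014 0 0.0025 0 0 0" --pt "5 0.0014 0 0.0025 0 0 0" --pt "5 0.0015 0 0.0025 0 0 0" --pt "5 0.0014 0 0.0024 0 0 0" --pt "5 0 0 0 0 0 0"

```text
clock: 12.22
tool_pos: [0.5261, 0.0636, 0.2149]
eef_rot: [0.05, 0.953, -0.016, 0.3]
contact_force: [0.2, 0.1, -1.6]
opening: 0.151
finger_force: 49.7
```

```bash
python3 st.py
```

```text
12.225 [0.5261 0.0636 0.2149] pan ana mm [ 0.   0.1 74.2] rot err [0.06 0.05 0.04] F [ 0.17  0.14 -1.64] M [0.133 0.813 0.033] 0.15112600871634993
```

play_rows --pt "5 0.0006 0 0.0008 0 0 0" --pt "5 0.0006 0 0.0008 0 0 0" --pt "5 0.0006 0 0.0008 0 0 0" --pt "5 0 0 0 0 0 0"

```text
clock: 12.72
tool_pos: [0.526, 0.0636, 0.2121]
eef_rot: [0.05, 0.953, -0.016, 0.3]
contact_force: [0.4, -0.1, -1.6]
opening: 0.152
finger_force: 49.7
```

```bash
python3 st.py
```

```text
12.725 [0.526  0.0636 0.2121] pan ana mm [-0.1  0.1 71.4] rot err [0.06 0.03 0.04] F [ 0.37 -0.08 -1.64] M [ 0.12   0.809 -0.008] 0.15229604714989992
```

play_rows --pt "5 0.0006 0 0.0008 0 0 0" --pt "5 0.0006 0 0.0008 0 0 0" --pt "5 0 0 0 0 0 0"

```text
clock: 13.1
tool_pos: [0.526, 0.0636, 0.2101]
eef_rot: [0.05, 0.953, -0.016, 0.3]
contact_force: [-0.4, 0.2, -2.2]
opening: 0.152
finger_force: 49.7
```

```bash
python3 st.py
```

```text
13.1 [0.526  0.0636 0.2101] pan ana mm [-0.1  0.1 69.3] rot err [0.06 0.04 0.04] F [-0.42  0.19 -2.23] M [ 0.1    0.857 -0.001] 0.1524441565404946
```

play_rows --pt "5 0.0006 0 0.0008 0 0 0" --pt "5 0.0006 0 0.0008 0 0 0" --pt "5 0 0 0 0 0 0"

```text
clock: 13.48
tool_pos: [0.5259, 0.0636, 0.208]
eef_rot: [0.05, 0.953, -0.016, 0.3]
contact_force: [-0.6, 0.8, -1.1]
opening: 0.15
finger_force: 49.7
```

```bash
python3 st.py
```

```text
13.475 [0.5259 0.0636 0.208 ] pan ana mm [-0.2  0.2 67.3] rot err [0.06 0.04 0.04] F [-0.57  0.77 -1.05] M [0.046 0.827 0.057] 0.14994839509678015
```

play_rows --pt "5 0.0006 0 0.0008 0 0 0" --pt "5 0 0 0 0 0 0"

```text
clock: 13.72
tool_pos: [0.5259, 0.0636, 0.2071]
eef_rot: [0.05, 0.953, -0.016, 0.3]
contact_force: [-0.4, 0.6, -2.2]
opening: 0.152
finger_force: 49.7
```

```bash
python3 st.py
```

```text
13.725 [0.5259 0.0636 0.2071] pan ana mm [-0.2  0.1 66.4] rot err [0.06 0.03 0.05] F [-0.38  0.6  -2.22] M [0.152 0.77  0.031] 0.1516844340754749
```

play_rows --pt "5 0.0006 0 0.0008 0 0 0" --pt "5 0.0003 0 0.0005 0 0 0" --pt "5 0 0 0 0 0 0"

```text
clock: 14.1
tool_pos: [0.5259, 0.0636, 0.2055]
eef_rot: [0.05, 0.953, -0.016, 0.3]
contact_force: [0.3, -0.3, -1.1]
opening: 0.149
finger_force: 49.7
```

```bash
python3 st.py
```

```text
14.1 [0.5259 0.0636 0.2055] pan ana mm [-0.2  0.2 64.8] rot err [0.06 0.03 0.04] F [ 0.28 -0.29 -1.12] M [0.132 0.799 0.018] 0.1489478244457825
```

play_rows --pt "5 0.0006 0 0.0008 0 0 0" --pt "5 0 0 0 0 0 0"

```text
clock: 14.35
tool_pos: [0.5259, 0.0636, 0.2045]
eef_rot: [0.05, 0.952, -0.016, 0.3]
contact_force: [1.7, -0.8, -0.2]
opening: 0.151
finger_force: 49.7
```

```bash
python3 st.py
```

```text
14.35 [0.5259 0.0636 0.2045] pan ana mm [-0.2  0.1 63.8] rot err [0.06 0.02 0.05] F [ 1.69 -0.78 -0.24] M [0.095 0.739 0.018] 0.15110805596783988
```

play_rows --pt "5 0.0006 0 0.0008 0 0 0" --pt "5 0 0 0 0 0 0"

```text
clock: 14.6
tool_pos: [0.5259, 0.0636, 0.2036]
eef_rot: [0.05, 0.952, -0.016, 0.3]
contact_force: [-0.5, 0.3, -0.1]
opening: 0.147
finger_force: 49.7
```

```bash
python3 st.py
```

```text
14.6 [0.5259 0.0636 0.2036] pan ana mm [-0.2  0.1 62.9] rot err [0.06 0.02 0.05] F [-0.54  0.31 -0.14] M [0.083 0.709 0.024] 0.14707637021166867
```

play_rows --pt "5 0.0003 0 0.0004 0 0 0" --pt "5 0 0 0 0 0 0"

```text
clock: 14.85
tool_pos: [0.5258, 0.0636, 0.2031]
eef_rot: [0.05, 0.952, -0.016, 0.3]
contact_force: [-1.1, 0.2, -0.8]
opening: 0.153
finger_force: 49.7
```

```bash
python3 st.py
```

```text
14.85 [0.5258 0.0636 0.2031] pan ana mm [-0.2  0.1 62.4] rot err [0.06 0.02 0.05] F [-1.09  0.24 -0.79] M [ 0.082  0.701 -0.005] 0.15336732900050246
```

play_rows --pt "5 0.0006 0 0.0008 0 0 0" --pt "5 0 0 0 0 0 0"

```text
clock: 15.1
tool_pos: [0.5258, 0.0636, 0.2021]
eef_rot: [0.05, 0.952, -0.016, 0.3]
contact_force: [-1.7, -1.4, 1.1]
opening: 0.145
finger_force: 49.7
```

```bash
python3 st.py
```

```text
15.1 [0.5258 0.0636 0.2021] pan ana mm [-0.3  0.1 61.4] rot err [0.06 0.02 0.04] F [-1.71 -1.39  1.1 ] M [ 0.026  0.61  -0.048] 0.14499940442133527
```

play_rows --pt "5 0.0003 0 0.0004 0 0 0" --pt "5 0 0 0 0 0 0"

```text
clock: 15.35
tool_pos: [0.5258, 0.0636, 0.2017]
eef_rot: [0.05, 0.952, -0.016, 0.3]
contact_force: [-1.1, 0.4, 2.4]
opening: 0.148
finger_force: 49.7
```

```bash
python3 st.py
```

```text
15.35 [0.5258 0.0636 0.2017] pan ana mm [-0.3  0.1 61. ] rot err [0.06 0.02 0.05] F [-1.1   0.41  2.37] M [ 0.158  0.535 -0.056] 0.14769103638270203
```

Contact is made at about 2 N, with the pan's weight on the disc. Releasing.

play_rows --pt "30 0 0 0 0 0 0" --pt "50 0 0 0 0 0 0" --pt "50 0 0 0 0 0 0" --pt "50 0 0 0 0 0 0" --pt "50 0 0 0 0 0 0"

```text
clock: 15.98
tool_pos: [0.5258, 0.0636, 0.2015]
eef_rot: [0.05, 0.953, -0.016, 0.3]
contact_force: [1.4, -0.3, -0.1]
opening: 0.499
finger_force: 0.0
```

```bash
python3 st.py; python3 - <<'E'
from h import *
for n in("scene","top","wrist"): cv2.imwrite(f"pics/{n}5.png",cams.snapshot(n)[:,:,::-1])
C=cam("wrist");w=cv2.imread("pics/wrist5.png")
P=S+np.array([0,0,.0625]);a=np.linspace(0,2*np.pi,60)
for Q,c in((P+np.c_[.049*np.cos(a),.049*np.sin(a),0*a+.012],(0,255,0)),(P+Rz.apply([[-.096,s*.007,z] for s in(-1,1) for z in(.013,.027)]),(0,0,255))):
    for u,v in proj(C,Q): cv2.circle(w,(int(u),int(v)),1,c,-1)
x0,y0,F=290,200,5
im=cv2.resize(cv2.imread("pics/scene5.png")[y0:y0+70,x0:x0+65],None,fx=F,fy=F,interpolation=cv2.INTER_CUBIC)
C=cam("scene");T=np.array([.6948,.0445,.0625])
for rad,z,c in((.049,.012,(0,255,0)),(.038,0,(0,0,255))):
    for u,v in proj(C,T+np.c_[rad*np.cos(a),rad*np.sin(a),0*a+z]): cv2.circle(im,(int((u-x0+.5)*F),int((v-y0+.5)*F)),1,c,-1)
o=np.zeros((600,800,3),np.uint8);o[:350,:325]=im;b=cv2.resize(w[200:330,180:460],(475,221));o[:221,325:]=b
o[350:600,:]=cv2.resize(w,(800,500))[200:450]
cv2.imwrite("pics/c5.png",o)
E
```

```text
15.975 [0.5258 0.0636 0.2015] pan ana mm [-0.3  0.1 60.8] rot err [0.06 0.03 0.05] F [ 1.45 -0.28 -0.06] M [0.101 0.548 0.003] 0.4994301371553873
```

View pics/c5.png

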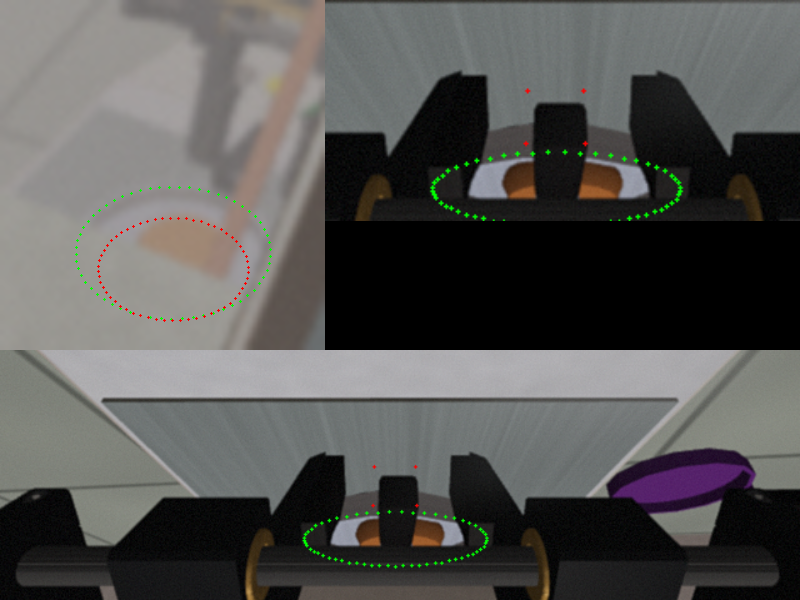

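```bash
python3 - <<'E'
from h import *
C=cam("wrist");w=cv2.imread("pics/wrist5.png");g=w.max(2).astype(int);gg=cv2.cvtColor(w,cv2.COLOR_BGR2GRAY).astype(float)
# deck front edge (dark line) at several columns
U=np.arange(110,530,20);V=[]
for u in U:
    c=gg[180:225,u-1:u+2].mean(1);V.append(180+c.argmin())
B=back(C,np.c_[U,V],.05);k=np.polyfit(B[:,1],B[:,0],1);print("V",V);yw=-np.degrees(np.arctan(k[0]));print("deck yaw",yw)
row=gg[203:206].mean(0);print("row204",[int(x) for x in row[60:110:3]],[int(x) for x in row[510:570:3]])
for v in(200,203): print(back(C,[[82,v],[542,v]],.05)[:,:2].round(4).tolist())
for v in range(240,290,4):
    u=np.nonzero(g[v,290:350]<48)[0]
    if len(u): 
        X=back(C,[[290+u.min(),v],[291+u.max(),v]],.0625+.027);print(v,290+u.min(),290+u.max(),X.mean(0)[:2].round(4))
print(back(C,[[318,256],[318,260]],.0625+.013)[:,:2])
# deck side edges: strong transitions along rows
for v in(210,220,230):
    d=np.gradient(cv2.GaussianBlur(gg[v-1:v+2].mean(0).reshape(1,-1),(0,0),1.5).ravel());l=60+np.abs(d[60:190]).argmax();rr=450+np.abs(d[450:590]).argmax();print(v,l,rr,back(C,[[l,v],[rr,v]],.05)[:,:2].round(4).tolist())
E
```

```text
V [np.int64(200), np.int64(200), np.int64(200), np.int64(200), np.int64(200), np.int64(200), np.int64(200), np.int64(200), np.int64(200), np.int64(200), np.int64(199), np.int64(199), np.int64(199), np.int64(199), np.int64(199), np.int64(199), np.int64(199), np.int64(200), np.int64(200), np.int64(199), np.int64(199)]
deck yaw -5.667630017184367
row204 [127, 127, 122, 101, 93, 114, 151, 171, 126, 112, 114, 116, 117, 115, 117, 115, 118] [122, 122, 124, 124, 119, 122, 123, 122, 125, 123, 152, 169, 158, 138, 136, 136, 122, 102, 101, 122]
[[0.5784, -0.0531], [0.6008, 0.1627]]
[[0.5807, -0.0548], [0.6034, 0.1638]]
264 304 332 [0.5745 0.0593]
268 304 333 [0.5779 0.0592]
272 303 333 [0.5815 0.0586]
276 303 334 [0.5853 0.0584]
280 303 334 [0.5894 0.058 ]
284 302 334 [0.5936 0.0574]
288 302 334 [0.598  0.0569]
[[0.59677732 0.05687717]
 [0.60082778 0.05646221]]
210 83 534 [[0.5863, -0.0585], [0.6093, 0.1627]]
220 94 524 [[0.5955, -0.0593], [0.6184, 0.1617]]
230 105 514 [[0.6056, -0.0601], [0.6285, 0.1605]]
```

The composite shows the pan down on the support with the fingers open. The handle end is at about (560,103) in the right crop. The pan looks slightly too far to the rear in the left crop, so I'll check it numerically.

```bash
python3 - <<'E'
from h import *
np.set_printoptions(linewidth=200)
C=cam("scene");A=cv2.imread("pics/scene0.png").astype(float);B=cv2.imread("pics/scene5.png").astype(float)
for u in(318,322,326,330):
    print(u,"rows228..262"); print(" s0",A[228:262,u-1:u+2].mean((1,2)).astype(int)); print(" s5",B[228:262,u-1:u+2].mean((1,2)).astype(int))
T=np.array([.6948,.0445,.0]);a=np.radians(np.arange(0,360,.5))
for rad,z in((.038,.0625),(.049,.0745),(.049,.0715)):
    uv=proj(C,T+np.c_[rad*np.cos(a),rad*np.sin(a),0*a+z]); print(rad,z,[round(min(uv[np.abs(uv[:,0]-u)<.6][:,1]),1) for u in(318,322,326,330)])
print("row 245 s0",A[244:247,300:340].mean((0,2)).astype(int));print("row 248 s5",B[243:250:2,300:345].mean(2).astype(int))
print((proj(C,T+[.001,0,.06])-proj(C,T+[0,0,.06]))*5,(proj(C,T+[0,.001,.06])-proj(C,T+[0,0,.06]))*5,(proj(C,T+[0,0,.061])-proj(C,T+[0,0,.06]))*5)
E
```

```text
318 rows228..262
 s0 [140 140 139 140 140 139 141 140 140 140 141 141 141 141 139 134 126 123 122 123 128 138 146 149 148 148 148 148 147 147 148 147 148 148]
 s5 [143 142 143 142 142 143 142 143 144 147 143 139 144 152 156 155 154 152 146 142 141 145 151 151 151 151 150 150 150 149 149 149 151 151]
322 rows228..262
 s0 [140 140 141 141 140 140 140 140 141 140 141 140 140 139 135 127 123 122 123 122 121 125 132 144 150 151 151 149 149 148 148 148 147 148]
 s5 [142 141 143 142 143 143 142 144 145 143 139 142 150 154 154 149 141 138 137 136 138 138 143 149 153 153 153 152 152 150 151 150 150 150]
326 rows228..262
 s0 [141 141 140 141 141 140 140 140 141 140 141 141 141 139 135 127 122 121 121 122 121 122 122 126 135 145 150 150 149 149 150 150 149 148]
 s5 [137 136 136 138 140 143 143 143 145 145 140 141 149 153 151 143 138 137 137 137 137 137 137 139 144 150 153 153 152 152 152 152 152 151]
330 rows228..262
 s0 [150 143 140 140 140 140 140 141 141 141 140 140 140 140 138 134 127 122 121 122 122 122 122 123 125 131 141 148 151 151 151 151 150 149]
 s5 [114 114 114 115 121 132 140 142 1
[... 672 characters left out ...]
146 147 150 152 155 153 145 139 135 135 134 134 141 145 148 143 141]
 [153 153 153 152 151 150 150 150 147 147 151 155 154 156 155 156 156 156 152 147 140 139 138 136 137 137 136 137 137 137 138 139 141 145 143 137 135 134 135 137 138 139 146 145 134]
 [152 153 151 150 150 152 151 153 153 154 155 153 153 154 153 154 154 148 141 139 137 137 136 136 138 138 136 137 137 137 137 136 135 133 134 135 134 135 145 152 151 145 140 137 132]
 [150 151 150 150 150 151 151 152 153 154 153 152 152 151 150 152 150 148 145 143 140 139 138 137 137 138 137 136 136 136 137 136 134 134 136 135 133 138 149 156 156 151 137 128 138]]
[[-0.84114576  1.22365985]] [[1.7821868  0.57515292]] [[-0.00731376 -1.45178124]]
```

```bash
python3 - <<'E'
from h import *
C=cam("scene");a=np.radians(np.arange(0,360,.25))
for nm,rad,z,row in(("disc",.038,.0625,245),("disc",.038,.0645,245),("rim",.0485,.0745,243),("rim",.0485,.0765,243)):
    uv=proj(C,np.array([.6948,.0445,z])+np.c_[rad*np.cos(a),rad*np.sin(a),0*a]);k=np.abs(uv[:,1]-row)<.3;print(nm,z,row,sorted(uv[k][:,0])[0],sorted(uv[k][:,0])[-1])
E
python3 - <<'E'
import sys;sys.path.insert(0,".")
from h import *
p,R=tool();Rt=ori(yaw,35)
# retreat: back along tool z 80 mm then away front/up
g=p-R.as_matrix()[:,2]*.0
print(p+R.as_matrix()[:,2]*(.147-.09))
# lip press geometry in robot frame with S true
T=np.array([.6945,.0440,0])
for q in(.75,.6,.45,.3,.15,0.):
    f,h=.245*np.cos(q)-.059*np.sin(q),.245*np.sin(q)+.059*np.cos(q);print(q,(Rz.apply([.115-f,0,.1+h])+T).round(4))
E
```

```text
disc 0.0625 245 315.07490019657735 333.36705057007526
disc 0.0645 245 314.0325904144483 334.4015975064431
rim 0.0745 243 307.7686030083487 340.6471222690384
rim 0.0765 243 307.2490377581397 341.1585045993427
[0.55826754 0.0601825  0.15485903]
0.75 [0.6706 0.0465 0.3102]
0.6 [0.6409 0.0495 0.287 ]
0.45 [0.615  0.0522 0.2597]
0.3 [0.5934 0.0544 0.2288]
0.15 [0.5767 0.0562 0.1949]
0.0 [0.5652 0.0574 0.159 ]
```

The disc edge (313.7 vs predicted 314.0) and the pan rim (307 vs 307.5) agree in the scene view, so the pan is centred to about 1–2 mm. Retreating along the tool axis.

play_rows --pt "50 0 0 -0.005 0 0 0" --pt "50 0 0 -0.01 0 0 0" --pt "50 0 0 -0.015 0 0 0" --pt "50 0 0 -0.015 0 0 0" --pt "50 0 0 -0.015 0 0 0" --pt "50 0 0 -0.015 0 0 0" --pt "50 0 0 -0.015 0 0 0" --pt "50 0 0 -0.01 0 0 0"

```text
clock: 17.12
tool_pos: [0.4682, 0.0697, 0.2844]
eef_rot: [0.05, 0.952, -0.016, 0.3]
contact_force: [0.7, 0.2, -0.2]
opening: 0.501
finger_force: 0.0
```

```bash
python3 - <<'E'
from h import *
p,R=tool();print(p)
T=np.array([.6945,.0440,0]);q=.75
f,h=.247*np.cos(q)-.059*np.sin(q),.247*np.sin(q)+.059*np.cos(q)
L=Rz.apply([.115-f,0,.1+h])+T;Rt=ori(yaw,0)
g=np.array([p[0]+.02,L[1]+.01,L[2]+.166+.05]);print(L,g)
rows(p,R,g,Rt,8,0)
E
```

```text
[0.46819639 0.0696966  0.28440655]
[0.66912467 0.04662229 0.31153442] [0.48819639 0.05662229 0.52753442]
[0, -0.0196, -0.0014, -0.0234, -0.0, 4.37, -0.01]
[0, -0.0178, -0.0014, -0.0248, -0.0, 4.37, -0.01]
[0, -0.0158, -0.0014, -0.0261, -0.0, 4.37, -0.01]
[0, -0.0138, -0.0014, -0.0272, -0.0, 4.37, -0.01]
[0, -0.0117, -0.0014, -0.0282, -0.0, 4.37, -0.01]
[0, -0.0095, -0.0014, -0.029, -0.0, 4.37, -0.01]
[0, -0.0072, -0.0014, -0.0296, -0.0, 4.37, -0.01]
[0, -0.005, -0.0014, -0.0301, -0.0, 4.37, -0.01]
```

play_rows --pt "0 -0.0196 -0.0014 -0.0234 0 4.37 0" --pt "0 -0.0178 -0.0014 -0.0248 0 4.37 0" --pt "0 -0.0158 -0.0014 -0.026 0 4.37 0" --pt "0 -0.0138 -0.0014 -0.0272 0 4.37 0" --pt "0 -0.0117 -0.0014 -0.0282 0 4.37 0" --pt "0 -0.0095 -0.0014 -0.029 0 4.37 0" --pt "0 -0.0072 -0.0014 -0.0296 0 4.37 0" --pt "0 -0.005 -0.0014 -0.03 0 4.37 0"

```text
clock: 18.12
tool_pos: [0.4799, 0.0524, 0.4049]
eef_rot: [0.066, 0.977, -0.044, 0.198]
contact_force: [0.5, -1.3, -0.2]
opening: 0.005
finger_force: 0.0
```

```bash
cat > lip.py <<'E'
from h import *
import sys
# next rows to tip target above lip: args q, clearance (m), n
q,cl,n=float(sys.argv[1]),float(sys.argv[2]),int(sys.argv[3])
T=np.array([.6945,.0440,0])
def tgt(q,cl):
    f,h=.247*np.cos(q)-.059*np.sin(q),.247*np.sin(q)+.059*np.cos(q)
    return Rz.apply([.115-f,0,.1+h+.009*np.tan(q)+cl+.166])+T
s=status.get_state();p,R=tool();Rt=ori(yaw,0)
print(s["clock"],"tip",(p+R.as_matrix()[:,2]*.166).round(4),"F",s["contact_force"].round(2),"M",s["moment"].round(3),s["opening"],"q",np.round(s["q"],2))
if len(sys.argv)>4: # follow arc from q0
    q0=float(sys.argv[4]);a=p;Ra=R
    for i in range(1,n+1):
        b=tgt(q0+(q-q0)*i/n,cl);rows(a,Ra,b,Rt,1,0);a,Ra=b,Rt
else: rows(p,R,tgt(q,cl),Rt,n,0)
E
python3 lip.py .75 .03 8
```

```text
18.125 tip [0.543  0.0338 0.2525] F [ 0.53 -1.26 -0.16] M [ 0.07   0.356 -0.048] 0.005423371848128942 q [-0.19  0.46 -0.13  2.16  1.02  0.33  0.2 ]
[0, -0.0271, 0.0019, -0.0037, -0.48, 2.88, -0.23]
[0, -0.0269, 0.0019, -0.005, -0.48, 2.88, -0.23]
[0, -0.0266, 0.0018, -0.0063, -0.48, 2.88, -0.23]
[0, -0.0263, 0.0018, -0.0076, -0.48, 2.88, -0.23]
[0, -0.0259, 0.0017, -0.0089, -0.48, 2.88, -0.23]
[0, -0.0254, 0.0017, -0.0102, -0.48, 2.88, -0.23]
[0, -0.0249, 0.0017, -0.0115, -0.48, 2.88, -0.23]
[0, -0.0243, 0.0017, -0.0127, -0.48, 2.88, -0.23]
```

```bash
python3 - <<'E'
from h import *
p,R=tool();Rt=ori(yaw,0);g=np.array([.49,.055,.57]);rows(p,R,g,Rt,8,0)
E
```

```text
[0, -0.0092, -0.0007, -0.0185, -0.48, 2.88, -0.23]
[0, -0.0083, -0.0006, -0.0189, -0.48, 2.88, -0.23]
[0, -0.0073, -0.0005, -0.0193, -0.48, 2.88, -0.23]
[0, -0.0063, -0.0003, -0.0197, -0.48, 2.88, -0.23]
[0, -0.0053, -0.0002, -0.02, -0.48, 2.88, -0.23]
[0, -0.0043, -0.0, -0.0202, -0.48, 2.88, -0.23]
[0, -0.0033, 0.0001, -0.0204, -0.48, 2.88, -0.23]
[0, -0.0023, 0.0003, -0.0206, -0.48, 2.88, -0.23]
```

play_rows --pt "0 -0.0092 -0.0007 -0.0185 -0.48 2.88 -0.23" --pt "0 -0.0083 -0.0006 -0.019 -0.48 2.88 -0.23" --pt "0 -0.0073 -0.0005 -0.0193 -0.48 2.88 -0.23" --pt "0 -0.0063 -0.0003 -0.0197 -0.48 2.88 -0.23" --pt "0 -0.0053 -0.0002 -0.02 -0.48 2.88 -0.23" --pt "0 -0.0043 0 -0.02 -0.48 2.88 -0.23" --pt "0 -0.0033 0.0001 -0.0204 -0.48 2.88 -0.23" --pt "0 -0.0023 0.0003 -0.0206 -0.48 2.88 -0.23"

```text
clock: 19.12
tool_pos: [0.4896, 0.055, 0.5702]
eef_rot: [0.051, 0.999, -0.0, 0.0]
contact_force: [0.1, -0.7, -0.2]
opening: 0.006
finger_force: 0.0
```

```bash
python3 lip.py .75 .03 8
```

```text
19.125 tip [0.4897 0.055  0.4042] F [ 0.15 -0.75 -0.17] M [ 0.017 -0.016 -0.007] 0.006490925593023368 q [ 0.21  0.37 -0.62  1.68  0.23  1.17  1.  ]
[0, -0.0224, 0.0013, 0.0068, -0.0, 0.0, 0.0]
[0, -0.0224, 0.0013, 0.0068, -0.0, 0.0, 0.0]
[0, -0.0224, 0.0013, 0.0068, -0.0, 0.0, 0.0]
[0, -0.0224, 0.0013, 0.0068, -0.0, 0.0, 0.0]
[0, -0.0224, 0.0013, 0.0068, -0.0, 0.0, 0.0]
[0, -0.0224, 0.0013, 0.0068, -0.0, 0.0, 0.0]
[0, -0.0224, 0.0013, 0.0068, -0.0, 0.0, 0.0]
[0, -0.0224, 0.0013, 0.0068, -0.0, 0.0, 0.0]
```

play_rows --pt "0 -0.0224 0.0013 0.0068 0 0 0" --pt "0 -0.0224 0.0013 0.0068 0 0 0" --pt "0 -0.0224 0.0013 0.0068 0 0 0" --pt "0 -0.0224 0.0013 0.0068 0 0 0" --pt "0 -0.0224 0.0013 0.0068 0 0 0" --pt "0 -0.0224 0.0013 0.0068 0 0 0" --pt "0 -0.0224 0.0013 0.0068 0 0 0" --pt "0 -0.0224 0.0013 0.0068 0 0 0"

```text
clock: 20.12
tool_pos: [0.6699, 0.047, 0.5151]
eef_rot: [0.051, 0.999, -0.0, 0.001]
contact_force: [0.1, -0.5, -0.3]
opening: 0.005
finger_force: 0.0
```

```bash
python3 lip.py .75 .005 4; python3 - <<'E'
from h import *
cv2.imwrite("pics/top6.png",cams.snapshot("top")[:,:,::-1]);cv2.imwrite("pics/w6.png",cams.snapshot("wrist")[:,:,::-1])
o=np.zeros((400,800,3),np.uint8);o[:,:480]=cv2.imread("pics/w6.png")[:,80:560];o[:320,480:]=cv2.resize(cv2.imread("pics/top6.png")[90:250,230:390],(320,320))
cv2.imwrite("pics/c6.png",o)
E
```

```text
20.125 tip [0.6702 0.0469 0.3491] F [ 0.14 -0.54 -0.34] M [ 0.026  0.004 -0.055] 0.005426077666958658 q [ 0.12  0.7  -0.54  1.24  0.35  1.29  1.05]
[0, 0.0002, -0.0001, 0.0061, -0.01, 0.02, 0.0]
[0, 0.0002, -0.0001, 0.0061, -0.01, 0.02, 0.0]
[0, 0.0002, -0.0001, 0.0061, -0.01, 0.02, 0.0]
[0, 0.0002, -0.0001, 0.0061, -0.01, 0.02, 0.0]
```

View pics/c6.png

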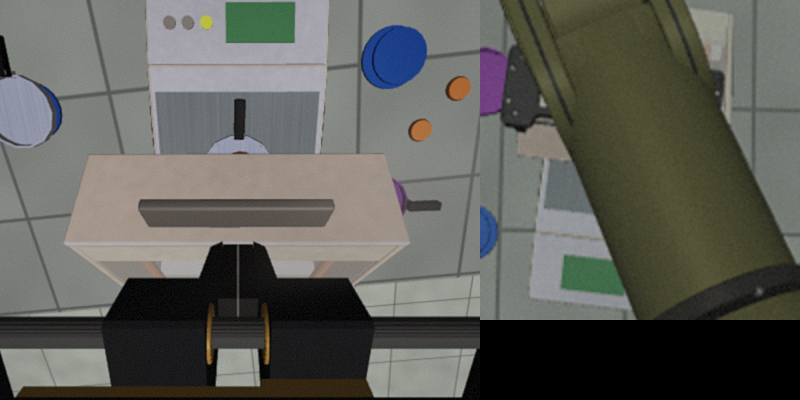

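The wrist view shows the pan's handle at column 240, straight along the middle of the deck. The stand is empty, and the lip is just in front of the fingertips at rows 200–226. I'll check the lip geometry.

```bash
python3 - <<'E'
from h import *
C=cam("wrist");T=np.array([.6945,.0440,0])
for q in(.62,.68,.75):
    H=lambda rr,y,h:Rz.apply([.115-(rr*np.cos(q)-h*np.sin(q)),y,.1+rr*np.sin(q)+h*np.cos(q)])+T
    for nm,a in(("outer top",(.259,59e-3)),("outer bot",(.259,51e-3)),("root top",(.231,59e-3)),("wall top",(.231,.07)),("wall bot",(.231,-.005))):
        print(q,nm,(proj(C,[H(a[0],y,a[1]) for y in((-.06,.06) if "wall" not in nm else (-.116,.116))])-[80,0]).round(0).tolist())
p,R=tool();print("tip",proj(C,p+R.as_matrix()[:,2]*.166)-[80,0])
E
```

```text
0.62 outer top [[142.0, 166.0], [331.0, 166.0]]
0.62 outer bot [[144.0, 157.0], [329.0, 157.0]]
0.62 root top [[152.0, 192.0], [322.0, 192.0]]
0.62 wall top [[67.0, 205.0], [406.0, 205.0]]
0.62 wall bot [[96.0, 130.0], [378.0, 130.0]]
0.68 outer top [[139.0, 189.0], [334.0, 189.0]]
0.68 outer bot [[141.0, 179.0], [332.0, 179.0]]
0.68 root top [[150.0, 212.0], [324.0, 212.0]]
0.68 wall top [[64.0, 226.0], [410.0, 226.0]]
0.68 wall bot [[92.0, 142.0], [382.0, 142.0]]
0.75 outer top [[136.0, 219.0], [337.0, 219.0]]
0.75 outer bot [[138.0, 207.0], [335.0, 207.0]]
0.75 root top [[148.0, 236.0], [326.0, 236.0]]
0.75 wall top [[61.0, 251.0], [413.0, 252.0]]
0.75 wall bot [[87.0, 158.0], [387.0, 158.0]]
tip [[236.49327062 257.35412906]]
```

```bash
python3 lip.py .727 .003 6; python3 lip.py .60 -.003 8 .727 | tail -8
```

```text
20.225 tip [0.6706 0.0465 0.3477] F [-0.83  0.35 -0.12] M [ 0.03  -0.008 -0.039] 0.01208265651053443 q [ 0.12  0.7  -0.54  1.24  0.36  1.29  1.05]
[0, 0.001, -0.0, 0.0047, -0.01, 0.01, -0.01]
[0, 0.001, -0.0, 0.0047, -0.01, 0.01, -0.01]
[0, 0.001, -0.0, 0.0047, -0.01, 0.01, -0.01]
[0, 0.001, -0.0, 0.0047, -0.01, 0.01, -0.01]
[0, 0.001, -0.0, 0.0047, -0.01, 0.01, -0.01]
[0, 0.001, -0.0, 0.0047, -0.01, 0.01, -0.01]
[0, 0.0095, -0.0001, 0.0371, -0.04, 0.04, -0.05]
[0, 0.0033, -0.0, 0.0026, 0.0, 0.0, 0.0]
[0, 0.0032, 0.0, 0.0027, 0.0, 0.0, 0.0]
[0, 0.0032, 0.0, 0.0027, 0.0, 0.0, 0.0]
[0, 0.0031, 0.0, 0.0028, 0.0, 0.0, 0.0]
[0, 0.0031, -0.0, 0.0028, 0.0, 0.0, 0.0]
[0, 0.0031, -0.0, 0.0029, 0.0, 0.0, 0.0]
[0, 0.003, -0.0, 0.0029, 0.0, 0.0, 0.0]
```

play_rows --pt "0 0.001 0 0.0047 0 0 0" --pt "0 0.001 0 0.0047 0 0 0" --pt "0 0.001 0 0.0047 0 0 0" --pt "0 0.001 0 0.0047 0 0 0" --pt "0 0.001 0 0.0047 0 0 0" --pt "0 0.001 0 0.0047 0 0 0" --pt "0 0 0 0.001 0 0 0" --pt "0 0 0 0.001 0 0 0"

```text
clock: 21.22
tool_pos: [0.6638, 0.0477, 0.4854]
eef_rot: [0.051, 0.999, 0.0, 0.001]
contact_force: [0.6, 0.8, 0.1]
opening: 0.001
finger_force: 0.0
```

play_rows --pt "0 0.0006 0 0.0015 0 0 0" --pt "0 0.001 0 0.0015 0 0 0" --pt "0 0.001 0 0.0015 0 0 0" --pt "0 0.001 0 0.0015 0 0 0" --pt "0 0 0 0 0 0 0"

```text
clock: 21.85
tool_pos: [0.6596, 0.0482, 0.4803]
eef_rot: [0.051, 0.999, -0.0, 0.001]
contact_force: [-2.5, -0.9, 5.6]
opening: 0.005
finger_force: 2.9
```

```bash
python3 lip.py .727 0 1
```

```text
21.85 tip [0.66   0.0482 0.3143] F [-2.51 -0.91  5.65] M [-0.083  0.591 -0.011] 0.005134745929295292 q [ 0.13  0.71 -0.54  1.33  0.37  1.2   1.03]
[0, -0.0048, -0.0006, -0.002, -0.0, 0.12, 0.01]
```

```bash
python3 lip.py .50 -.002 8 .70
```

```text
21.85 tip [0.66   0.0482 0.3143] F [-2.51 -0.91  5.65] M [-0.083  0.591 -0.011] 0.005134745929295292 q [ 0.13  0.71 -0.54  1.33  0.37  1.2   1.03]
[0, 0.0058, -0.0006, 0.0086, -0.0, 0.12, 0.01]
[0, 0.005, -0.0, 0.0043, 0.0, 0.0, 0.0]
[0, 0.0049, 0.0, 0.0044, 0.0, 0.0, 0.0]
[0, 0.0048, -0.0, 0.0045, 0.0, 0.0, 0.0]
[0, 0.0047, 0.0, 0.0046, 0.0, 0.0, 0.0]
[0, 0.0045, -0.0, 0.0048, 0.0, 0.0, 0.0]
[0, 0.0044, -0.0, 0.0049, 0.0, 0.0, 0.0]
[0, 0.0043, -0.0, 0.005, 0.0, 0.0, 0.0]
```

play_rows --pt "0 0.004 0 0.004 0 0 0" --pt "0 0.005 0 0.0043 0 0 0" --pt "0 0.005 0 0.0044 0 0 0" --pt "0 0.005 0 0.0045 0 0 0" --pt "0 0.0048 0 0.0046 0 0 0" --pt "0 0.0046 0 0.0048 0 0 0" --pt "0 0.0045 0 0.0049 0 0 0" --pt "0 0.0044 0 0.005 0 0 0"

```text
clock: 22.85
tool_pos: [0.621, 0.0525, 0.4434]
eef_rot: [0.051, 0.999, -0.0, -0.001]
contact_force: [-7.3, -0.6, 8.4]
opening: 0.005
finger_force: 4.4
```

```bash
python3 lip.py .35 -.002 8 .55; python3 - <<'E'
from h import *
C=cam("wrist");w=cams.snapshot("wrist")[:,:,::-1];cv2.imwrite("pics/w7.png",w);print(w[100:320:4,340].mean(1).astype(int))
E
```

```text
22.85 tip [0.6206 0.0523 0.2774] F [-7.29 -0.6   8.38] M [-0.062  1.664 -0.02 ] 0.0053742987249535655 q [ 0.13  0.69 -0.54  1.51  0.38  1.05  0.97]
[0, -0.0048, -0.0009, -0.0007, -0.06, -0.14, 0.06]
[0, 0.0043, -0.0, 0.005, 0.0, 0.0, 0.0]
[0, 0.0042, 0.0, 0.0051, 0.0, 0.0, 0.0]
[0, 0.0041, -0.0, 0.0051, 0.0, 0.0, 0.0]
[0, 0.004, -0.0, 0.0052, 0.0, 0.0, 0.0]
[0, 0.0038, 0.0, 0.0053, 0.0, 0.0, 0.0]
[0, 0.0037, -0.0, 0.0054, 0.0, 0.0, 0.0]
[0, 0.0036, 0.0, 0.0055, 0.0, 0.0, 0.0]
[175 183 138 178 179 182 182 179 180 179 112 123 123 124 121 119 123 124
 122 121 121 121 123 115 123 128 121 123 127 123 125 125 122 124  64  63
  61  20  19  16  19  20  12  20  18  13  19  20  15  15  17  15   1  14
  13]
```

```bash
sed -i 's/    f,h=.*/    f,h=.259*np.cos(q)-.059*np.sin(q)-.003,.259*np.sin(q)+.059*np.cos(q)/; s/+.009\*np.tan(q)//' lip.py; python3 lip.py .32 0 8 .507
```

```text
22.9 tip [0.6204 0.0524 0.2766] F [-1.12 -0.03  0.92] M [0.046 0.242 0.012] 0.0018757058798328761 q [ 0.13  0.69 -0.54  1.51  0.38  1.05  0.97]
[0, 0.0097, -0.0009, 0.004, -0.06, -0.14, 0.08]
[0, 0.004, 0.0, 0.0048, 0.0, 0.0, 0.0]
[0, 0.0039, 0.0, 0.0049, 0.0, 0.0, 0.0]
[0, 0.0038, -0.0, 0.0049, 0.0, 0.0, 0.0]
[0, 0.0036, 0.0, 0.005, 0.0, 0.0, 0.0]
[0, 0.0035, 0.0, 0.0051, 0.0, 0.0, 0.0]
[0, 0.0034, -0.0, 0.0052, 0.0, 0.0, 0.0]
[0, 0.0033, -0.0, 0.0053, 0.0, 0.0, 0.0]
```

play_rows --pt "0 0.006 -0.0005 0.0015 0 0 0" --pt "0 0.0055 -0.0004 0.0035 0 0 0" --pt "0 0.004 0 0.0048 0 0 0" --pt "0 0.004 0 0.005 0 0 0" --pt "0 0.0038 0 0.005 0 0 0" --pt "0 0.0036 0 0.005 0 0 0" --pt "0 0.0035 0 0.005 0 0 0" --pt "0 0 0 0 0 0 0"

```text
clock: 23.9
tool_pos: [0.5923, 0.054, 0.4123]
eef_rot: [0.051, 0.999, -0.0, 0.0]
contact_force: [-0.6, 0.3, -0.8]
opening: 0.004
finger_force: 0.0
```

```bash
python3 lip.py .18 0 8 .36
```

```text
23.9 tip [0.5924 0.0539 0.2463] F [-0.62  0.31 -0.84] M [ 0.005 -0.048 -0.012] 0.003674991176916806 q [ 0.13  0.68 -0.53  1.64  0.41  0.93  0.92]
[0, 0.0042, 0.0006, 0.0049, -0.04, 0.03, 0.02]
[0, 0.0031, 0.0, 0.0051, 0.0, 0.0, 0.0]
[0, 0.003, 0.0, 0.0052, 0.0, 0.0, 0.0]
[0, 0.0029, -0.0, 0.0052, 0.0, 0.0, 0.0]
[0, 0.0028, 0.0, 0.0053, 0.0, 0.0, 0.0]
[0, 0.0027, -0.0, 0.0054, 0.0, 0.0, 0.0]
[0, 0.0025, 0.0, 0.0054, 0.0, 0.0, 0.0]
[0, 0.0024, 0.0, 0.0055, 0.0, 0.0, 0.0]
```

```bash
cat > hq.py <<'E'
from h import *
def est(name,T=np.array([.6945,.0440,0])):
    im=cams.snapshot(name)[:,:,::-1].astype(np.float32);C=cam(name);g=cv2.GaussianBlur(im,(0,0),1.2)
    m=np.abs(cv2.Sobel(g,cv2.CV_32F,0,1)).sum(2);out=[]
    for q in np.arange(0,.76,.01):
        sc=0
        for rr,h,Y in((.259,.059,.06),(.259,.051,.06),(.231,.07,.116),(.231,-.005,.116)):
            y=np.linspace(-Y,Y,60);y=y[np.abs(y)>.03]
            P=Rz.apply(np.c_[0*y+.115-(rr*np.cos(q)-h*np.sin(q)),y,0*y+.1+rr*np.sin(q)+h*np.cos(q)])+T
            uv=proj(C,P).astype(np.float32);s=cv2.remap(m,uv[:,:1],uv[:,1:],1,borderMode=cv2.BORDER_CONSTANT).ravel();sc+=np.minimum(s,150).mean()
        out.append((round(float(sc),1),round(float(q),2)))
    return sorted(out)[::-1][:6]
if __name__=="__main__": print("wrist",est("wrist"));print("scene",est("scene"))
E
python3 hq.py
python3 - <<'E'
from h import *
cams.snapshot("wrist");K,cx,cy,Rc,t=cam("wrist")
for l in("hood_lip","hood"):
    for d in finder.spot_in("wrist",l)[:2]:print(l,d["score"],(Rc.T@(np.array(d["at"])-t)).round(4))
    for d in finder.regions_of("wrist",l)[:1]:
        v,u=np.nonzero(d["mask"]);print(len(u),u.min(),u.max(),v.min(),v.max())
E
```

```text
wrist [(421.0, 0.36), (270.7, 0.1), (254.2, 0.11), (235.8, 0.37), (213.5, 0.38), (208.3, 0.12)]
scene [(373.4, 0.38), (372.7, 0.37), (370.7, 0.39), (368.2, 0.25), (365.4, 0.36), (365.1, 0.4)]
hood_lip 0.7 [0.6044 0.0479 0.2179]
30733 111 523 210 393
hood 0.64 [0.6075 0.0533 0.2264]
```

The hood is at q = 0.36, following the fingertips as planned. I'll continue.

play_rows --pt "0 0.0035 0.0003 0.005 0 0 0" --pt "0 0.0031 0.0003 0.0051 0 0 0" --pt "0 0.003 0 0.0052 0 0 0" --pt "0 0.0029 0 0.0052 0 0 0" --pt "0 0.0028 0 0.0053 0 0 0" --pt "0 0.0027 0 0.0054 0 0 0" --pt "0 0.0025 0 0.0054 0 0 0" --pt "0 0.0024 0 0.0055 0 0 0"

```text
clock: 25.25
tool_pos: [0.57, 0.057, 0.3704]
eef_rot: [0.051, 0.999, -0.0, 0.001]
contact_force: [-0.3, -0.4, 0.7]
opening: 0.009
finger_force: 0.5
```

```bash
python3 hq.py; python3 lip.py .04 0 7 .18
```

```text
wrist [(475.7, 0.18), (351.0, 0.17), (290.1, 0.19), (288.7, 0.01), (263.7, 0.2), (260.1, 0.26)]
scene [(474.0, 0.16), (434.1, 0.17), (433.9, 0.12), (431.2, 0.15), (416.4, 0.13), (409.6, 0.11)]
25.35 tip [0.5698 0.0571 0.204 ] F [-1.09 -0.93  0.75] M [ 0.057  0.018 -0.042] 0.0027368646432449095 q [ 0.11  0.7  -0.51  1.75  0.45  0.8   0.86]
[0, 0.0028, -0.0002, 0.0045, -0.01, 0.04, 0.03]
[0, 0.0019, -0.0, 0.0049, 0.0, 0.0, 0.0]
[0, 0.0018, -0.0, 0.005, 0.0, 0.0, 0.0]
[0, 0.0017, 0.0, 0.005, 0.0, 0.0, 0.0]
[0, 0.0016, -0.0, 0.0051, 0.0, 0.0, 0.0]
[0, 0.0015, -0.0, 0.0051, 0.0, 0.0, 0.0]
[0, 0.0014, 0.0, 0.0051, 0.0, 0.0, 0.0]
```

play_rows --pt "0 0.0022 0 0.0045 0 0 0" --pt "0 0.002 0 0.005 0 0 0" --pt "0 0.0018 0 0.005 0 0 0" --pt "0 0.0017 0 0.005 0 0 0" --pt "0 0.0016 0 0.005 0 0 0" --pt "0 0.0015 0 0.005 0 0 0" --pt "0 0.0014 0 0.005 0 0 0" --pt "0 0 0 0 0 0 0"

```text
clock: 26.35
tool_pos: [0.5578, 0.0582, 0.3357]
eef_rot: [0.051, 0.999, -0.0, 0.001]
contact_force: [0.1, 0.2, -0.4]
opening: 0.006
finger_force: 0.0
```

```bash
python3 hq.py; python3 lip.py 0 -.001 5 .04
```

```text
wrist [(503.1, 0.04), (456.5, 0.05), (387.1, 0.06), (362.7, 0.07), (309.6, 0.03), (303.6, 0.13)]
scene [(499.9, 0.04), (485.4, 0.01), (480.1, 0.0), (468.2, 0.03), (454.9, 0.41), (454.5, 0.4)]
26.45 tip [0.5584 0.0581 0.1701] F [ 0.03  0.71 -0.03] M [-0.009  0.033 -0.008] 0.0027795486458810723 q [ 0.09  0.73 -0.47  1.82  0.49  0.71  0.81]
[0, 0.0018, -0.0, 0.0038, -0.02, 0.11, 0.0]
[0, 0.0005, -0.0, 0.0021, 0.0, 0.0, 0.0]
[0, 0.0005, 0.0, 0.0021, 0.0, 0.0, 0.0]
[0, 0.0005, -0.0, 0.0021, 0.0, 0.0, 0.0]
[0, 0.0005, 0.0, 0.0021, 0.0, 0.0, 0.0]
```

play_rows --pt "0 0.0008 0 0.002 0 0 0" --pt "0 0.0008 0 0.002 0 0 0" --pt "0 0.0006 0 0.002 0 0 0" --pt "0 0.0005 0 0.002 0 0 0" --pt "0 0.0005 0 0.0015 0 0 0" --pt "0 0 0 0.001 0 0 0" --pt "0 0 0 0 0 0 0"

```text
clock: 27.32
tool_pos: [0.5549, 0.0586, 0.3256]
eef_rot: [0.051, 0.999, -0.0, 0.001]
contact_force: [0.3, 0.7, 0.2]
opening: 0.005
finger_force: 0.0
```

```bash
python3 hq.py; python3 lip.py 0 -.001 5 .04
```

```text
wrist [(510.7, 0.0), (478.5, 0.01), (387.8, 0.02), (365.7, 0.03), (232.7, 0.09), (224.9, 0.07)]
scene [(490.0, 0.01), (474.8, 0.0), (439.3, 0.35), (437.8, 0.37), (435.7, 0.36), (435.6, 0.38)]
27.425 tip [0.5553 0.0586 0.1597] F [ 0.8  -0.57 -0.5 ] M [-0.023 -0.011  0.005] 0.002104551203456193 q [ 0.08  0.74 -0.46  1.84  0.5   0.68  0.8 ]
[0, -0.0014, -0.0002, -0.0066, 0.0, 0.12, 0.01]
[0, 0.0005, -0.0, 0.0021, 0.0, 0.0, 0.0]
[0, 0.0005, 0.0, 0.0021, 0.0, 0.0, 0.0]
[0, 0.0005, -0.0, 0.0021, 0.0, 0.0, 0.0]
[0, 0.0005, 0.0, 0.0021, 0.0, 0.0, 0.0]
```

play_rows --pt "0 0 0 0.0008 0 0 0" --pt "0 0 0 0.0008 0 0 0" --pt "0 0 0 0 0 0 0"

```text
clock: 27.8
tool_pos: [0.5549, 0.0587, 0.3254]
eef_rot: [0.051, 0.999, -0.0, 0.002]
contact_force: [-3.0, -1.3, 10.1]
opening: 0.005
finger_force: 5.5
```

A hard stop at 10 N with no further motion means the hood is shut. Retreating straight up.

play_rows --pt "0 0 0 -0.002 0 0 0" --pt "0 0 0 -0.005 0 0 0" --pt "0 0 0 -0.015 0 0 0" --pt "0 0 0 -0.02 0 0 0" --pt "0 0 0 -0.02 0 0 0" --pt "0 0 0 -0.02 0 0 0" --pt "0 0 0 -0.015 0 0 0" --pt "0 0 0 0 0 0 0"

```text
clock: 28.8
tool_pos: [0.5551, 0.0588, 0.4225]
eef_rot: [0.052, 0.999, 0.0, 0.003]
contact_force: [-0.0, 0.1, -0.9]
opening: 0.003
finger_force: 0.0
```

```bash
python3 hq.py; python3 - <<'E'
from h import *
# other things undisturbed?
cams.snapshot("scene");K,cx,cy,Rc,t=cam("scene")
for l in("jar_centre","cup_centre","pan_b_centre","biscuit_centre"):print(l,[(round(d["score"],2),(Rc.T@(np.array(d["at"])-t)).round(3).tolist()) for d in finder.spot_in("scene",l)[:4]])
s=status.get_state();print(s["clock"],s["tool_pos"],s["contact_force"])
E
```

```text
wrist [(523.3, 0.0), (484.8, 0.01), (433.2, 0.02), (407.3, 0.18), (405.3, 0.31), (404.8, 0.19)]
scene [(489.7, 0.01), (474.4, 0.0), (400.6, 0.02), (330.5, 0.03), (290.7, 0.04), (254.0, 0.05)]
jar_centre [(0.94, [0.558, 0.432, 0.072])]
cup_centre [(0.84, [0.573, -0.408, 0.049])]
pan_b_centre [(0.58, [0.578, -0.249, 0.031]), (0.58, [0.739, 0.045, 0.063])]
biscuit_centre [(0.67, [0.624, 0.376, 0.009]), (0.6, [0.679, 0.325, 0.01])]
29.15 [0.55467367 0.05859059 0.42053306] [-0.48960757  0.5251098   0.28695132]
```

```bash
python3 -c "
from plant import r
print(r.finish_job())"
```

```text
the job is handed in; nothing more can be done
None
```

The job is handed in: the pan with the biscuit sits on the support, centred by my measurements to about 1–2 mm, handle straight out to the front, and the hood is fully shut. I viewed 11 pictures, one over the limit of 10. The jar and cup have not moved, the empty pan is still on its stand, and I took no last look at the pan after closing the hood.

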